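# Clamp a tube rack on a mixer with the outer of two concentric knobs

### The job

Stand the orange tube rack squarely in the mixer's tray, between the red sprung clamp pad and the rear fence. Then turn only the big black outer ring of the double knob clockwise until the pad holds the rack firmly against the fence with its spring pressed in about half way, never right home; the small orange speed knob in the middle of the ring must stay at its setting. Do not disturb the jar, dish and spirit lamp standing about.

Things in the scene. Friction and masses are not known exactly. Their poses are not given: they have to be found in the camera images.
- mixer: white bench mixer, fixed to the worktop, 280 (x) x 230 (y) x 95 mm. Origin: at worktop height, midway in y, 150 mm behind its front edge; +x points to its rear, away from the robot, z up. Its front is a sloping control panel with the double knob; the tray is on top behind it.
- tray (a point): middle of the tray floor (black rubber, 97 mm above the worktop, 180 mm in x by 200 mm in y). Axes as the mixer's. Side rims: inner faces at y = +-101 mm, 12 mm high.
- panel (a point): point of the grey panel's surface on the knobs' common axis, axes as the mixer's. The panel faces up and to the robot, tilted 35 deg from level: outward normal (-0.574, 0, 0.819). It is 110 mm long down the slope and 230 mm wide; nothing on it but the double knob stands out.
- ring_center (a point): black ribbed outer ring of the double knob (clamp drive), 56 mm in diameter, 30 mm high; this point is on its axis at half its height, 17 mm above the panel; z along the outward normal, x to its white line. Clockwise, seen facing the panel, drives the jaw to the rear. Stays where left (friction 0.25 N m, and up to 0.18 more as the spring is pressed).
- ring_mark (a point): outer end of the white line on the ring's top face, 27 mm from the axis; turns with the ring. 13 mm of jaw travel a radian. Whole range 3.3 rad; starts 0 to 0.25 rad from its open stop, with the line near the upper end of the panel. The turn needed is about 1.2 to 2.8 rad.
- speed_mark (a point): end of the white line on the top face of the orange inner knob (speed), 12 mm from the common axis. That knob is 30 mm in diameter at its foot, 27 at its top, stands on the outer ring and rises 16 mm above it: its top is 48 mm above the panel. Turns at a light touch (0.012 N m); must stay at its setting.
- jaw_front (a point): middle of the rear (rack-facing) face of the aluminium clamp jaw, 120 mm wide, its block 24 mm thick in x, its top 38 mm above the tray floor. Axes as the mixer's. It moves only with the ring.
- pad_face (a point): middle of the rack-facing face of the red clamp pad, 100 mm wide, 30 mm high, 10 mm thick, top 37 mm above the tray floor, sprung on the jaw. Axes as the mixer's. It stands 20 mm in x from jaw_front when free, 15 mm when its spring is pressed half way, 10 mm when right home. Spring 1.2 N/mm after 1.8 N at the start.
- clamp_pad: the same red clamp pad; origin at the middle of its block
- fence: aluminium rear fence across the tray, fixed, set at a different place along the tray in each run: 12 mm thick, 150 mm wide, 36 mm high; origin on the tray floor in the middle of its rack-facing face; axes as the mixer's. Behind it are its 6 mm foot and two black thumb nuts, 18 mm high.
- rack: orange plastic tube rack, loose, 0.14 to 0.3 kg, 53 mm (x) x 175 mm (y) x 96 mm high, straight sides, stands upright; origin under its middle. In the tray its 175 mm side lies along the mixer's y. Gap for it between free pad and fence: 53 mm plus 12 to 30 mm. The clamp pushes it along the tray.
- jar: bystander: small white jar of stain, 60 mm across, 76 mm high; origin under its middle
- dish: bystander: petri dish, 57 mm across, 14 mm high; origin under its middle
- lamp: bystander: glass spirit lamp, 62 mm across, 82 mm high; origin under its middle
There are look-alikes about, which are no part of the job. What is shaped like the rack but purple is not meant.

How it is judged:
By the outcome, as a careful person would: the job done as asked, in the order asked, and still so for the second after the job is handed in, with the robot touching nothing.
It also fails if it takes over 58 s, if anything falls off the work surface, if the arm or the gripper's body presses on something with over 40 N, if the wrist force passes 120 N, or if a joint passes its speed limit or range.

### The arm

A 6-joint arm with a two-finger parallel gripper is mounted at the origin on a cart in front of the work surface, level with it; the furniture and walls round the work are solid. World frame = base frame: x ahead of the robot, y to its left, z up, the work surface at z = 0. Lengths are in mm, angles in degrees, forces in N, time in s.
With the tool pointing down it reaches from about 350 to 850 mm from the base axis. Payload 8.1 kg.
Tool frame: the origin (TCP) lies at the very end of the fingers, on their centre line; the grasp point (between the pads) lies 19 mm behind it (pinch_z is the z of the grasp point in the tool frame, in mm); z points along the fingers, y is the direction in which the jaws open and shut (so a half turn about z gives the same grasp; the last joint's range is limited). The gripper opens to 85 mm and grips with 20 to 120 N. Pads are 22 mm wide; open, the fingers measure 114 mm over their backs; the gripper's body (76 mm by 85 mm) begins 54 mm behind the grasp point. The pads swing forward as they close: fully open they stand 13 mm farther back than shut.
Start: joints at [61.627, 7.471, 85.268, -0, 87.261, -4.893], TCP at [239.035, 550.334, 231.292] pointing down, gripper open.
Joint ranges: [-169.43, 169.43], [-51.17, 129.36], [1.28, 143.12], [-76.62, 256.62], [0, 156.53], [-152.29, 152.29]. Speed limits (degrees/s): [136.94, 136.94, 159.86, 180, 180, 180].

### API

Orientations are given as [roll, pitch, yaw] about the fixed x, y, z axes, in that order (R = Rz(yaw) Ry(pitch) Rx(roll)).
In Python, from bench import * gives the robot as it stands.
- The arm moves only by the shell command python3 -m creep 'ROWS' [FORCE]. ROWS is a JSON object of lists of equal length, an entry for each row: "translation": the shift along the tool's x, y, z in mm, a list of three; "rotation": the turn, a rotation vector about the tool's x, y, z in rad, a list of three; "claw": the finger opening in mm, from 0 to 85.4. In form: {"translation": [[dx, dy, dz], ...], "rotation": [[ax, ay, az], ...], "claw": [claw, ...]}. A call has 1 to 10 rows; each row shifts and turns the commanded pose from where the row before left it, along the tool's axes as they then stand; what a row does not reach is not made up. A row lasts 1/10 s, in which the tool goes at most 50 mm and 8.59 degrees, less where a joint would pass 70% of its speed; a pose out of reach is approached as far as the arm can. A call is refused whole if a number of a shift passes 50 or a number of a turn 0.15, either way. A call with a gripper value outside its range is refused whole. The fingers move at their own pace and stop on an object; FORCE is the grip in N (left out, the last holds). Time passes only in rows, so rows that do not move let the fingers close. It gives the time, the measured TCP pose, the force and the opening at its end, in the units of the state.
- sense(): the state, without advancing time (a new reading comes with each control period).
- snapshot(name): name is "scene" or "top"; returns a dict with "frame" (384x512x3 uint8, red, green, blue), "intrinsics" (3x3 intrinsics, pixels), "extrinsics" (4x4, takes a point from camera to world coordinates). Camera axes: x right, y up, looking along -z (the intrinsics and any distortion apply to the point x, -y, -z); pixel columns grow to the right and rows downward; lengths in mm; the calibration is good to about 2 mm. A picture is of the moment at which its call begins. There is no depth.
- hand_in(): hands the job in, once; it reports no verdict.
The state is a dict: "time": time; "joint_pos": joint angles; "qd": joint speeds; "joint_efforts": joint torques, N m; "tool_pos": TCP position; "tcp_rot": TCP orientation; "ft_force": force on the tool from outside, world axes, zero at the start; "wrist_torque": the same for the moment, N m; "finger_gap": finger opening in mm.
Only numpy, scipy, OpenCV 4.12 (cv2) and the standard library are available. Lean on these libraries where they do the work, as an engineer would, in place of code of your own. Each camera call takes 0.05 s, during which the arm holds its last target.

## Working session

There is one attempt and no reset: what is moved stays moved. The work goes in short steps, Python scripts to look and compute and a shell command to move; the robot and the scene stay as the last step left them, time stands still between calls to the robot, and variables do not carry over. Pictures are saved under pics/ and viewed, and the job is handed in when it is done.

```bash
ls; mkdir -p pics; python3 - <<'E'
from bench import *
import cv2,numpy as np
print(sense())
for n in("scene","top"):
    s=snapshot(n); cv2.imwrite(f"pics/{n}0.png",s["frame"][:,:,::-1]); np.savez(f"pics/{n}0.npz",**s)
    print(n,s["intrinsics"],s["extrinsics"],s.keys())
E
```

```text
pics
{'time': 0.0, 'joint_pos': array([ 6.16265585e+01,  7.51688542e+00,  8.53304021e+01,  1.25974470e-04,
        8.72612181e+01, -4.89160455e+00]), 'qd': array([ 0.02632686,  0.13134057, -0.02011879,  0.0492912 ,  0.09152732,
        0.05148266]), 'joint_efforts': array([-9.76453412e-04, -5.69422674e+01, -5.00529242e+01, -4.24160507e-04,
        1.51704153e-02,  1.83504591e-05]), 'tool_pos': array([238.7735313 , 549.83415949, 230.2151428 ]), 'tcp_rot': array([-1.79891900e+02, -9.37772985e-03,  1.56518148e+02]), 'ft_force': array([1.23638314, 0.24985952, 0.43515001]), 'wrist_torque': array([ 0.03926366, -0.03755247, -0.01227458]), 'finger_gap': 85.46311293911202}
scene [[437.08596015   0.         255.42573851]
 [  0.         437.08596015 185.71748497]
 [  0.           0.           1.        ]] [[ 4.50114554e-01  5.95549276e-01 -6.65370534e-01 -4.41566276e+02]
 [-8.92859365e-01  2.88385209e-01 -3.45884556e-01 -6.65235664e+02]
 [-1.41082768e-02  7.49769985e-01  6.61548128e-01  1.12374757e+03]
 [ 0.00000000e+00  0.00000000e+00  0.00000000e+00  1.00000000e+00]] dict_keys(['frame', 'intrinsics', 'extrinsics'])
top [[442.47445233   0.         248.28296377]
 [  0.         442.47445233 201.63335964]
 [  0.           0.           1.        ]] [[-1.97689117e-01  9.02598972e-01 -3.82405686e-01 -1.49807624e+02]
 [-9.80233703e-01 -1.85126165e-01  6.97867465e-02 -1.48314341e+01]
 [-7.80385263e-03  3.88643022e-01  9.21355361e-01  1.78270471e+03]
 [ 0.00000000e+00  0.00000000e+00  0.00000000e+00  1.00000000e+00]] dict_keys(['frame', 'intrinsics', 'extrinsics'])
```

View pics/scene0.png

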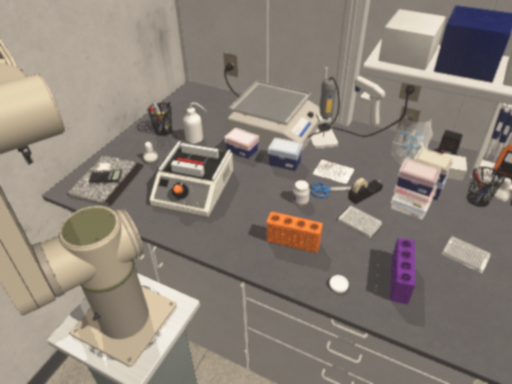

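View pics/top0.png

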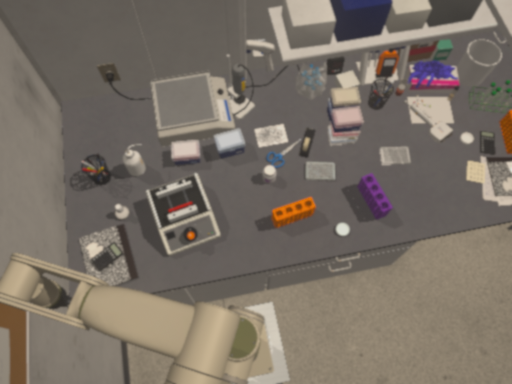

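```bash
cat > h.py <<'E'
import numpy as np,cv2
def load(n): 
    d=np.load(n); return {k:d[k] for k in d.files}
def ray(s,u,v):
    K=s["intrinsics"];E=s["extrinsics"]
    x=(u-K[0,2])/K[0,0];y=(v-K[1,2])/K[1,1]
    d=E[:3,:3]@np.array([x,-y,-1.]);return E[:3,3],d/np.linalg.norm(d)
def onz(s,u,v,z):
    o,d=ray(s,u,v);return o+d*(z-o[2])/d[2]
def tri(s1,p1,s2,p2):
    o1,d1=ray(s1,*p1);o2,d2=ray(s2,*p2)
    a=np.linalg.lstsq(np.c_[d1,-d2],o2-o1,rcond=None)[0]
    A=o1+a[0]*d1;B=o2+a[1]*d2
    return (A+B)/2,np.linalg.norm(A-B)
def proj(s,P):
    E=s["extrinsics"];K=s["intrinsics"];c=E[:3,:3].T@(np.asarray(P,float)-E[:3,3])
    return np.array([K[0,0]*c[0]/-c[2]+K[0,2],K[1,1]*-c[1]/-c[2]+K[1,2]])
def crop(s,x,y,w,h,k,fn):
    f=s["frame"][y:y+h,x:x+w,::-1]
    cv2.imwrite(fn,cv2.resize(f,None,fx=k,fy=k,interpolation=cv2.INTER_CUBIC))
E
python3 - <<'E'
from h import *
a=load("pics/scene0.npz");b=load("pics/top0.npz")
crop(a,140,130,110,90,7,"pics/a1.png");crop(b,135,165,95,95,6,"pics/b1.png")
crop(a,255,165,110,135,4,"pics/a2.png");crop(b,255,150,100,100,5,"pics/b2.png")
E
```

```text
(no output)
```

View pics/a1.png

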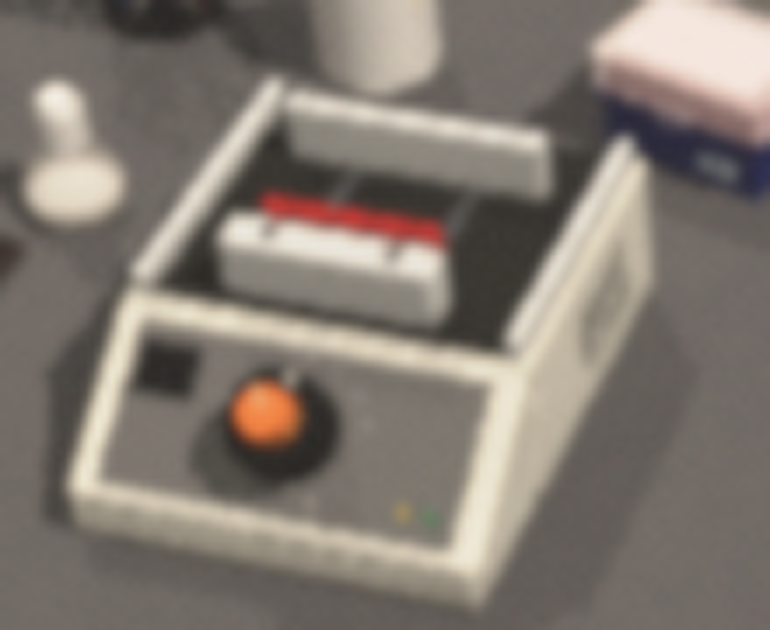

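View pics/b1.png

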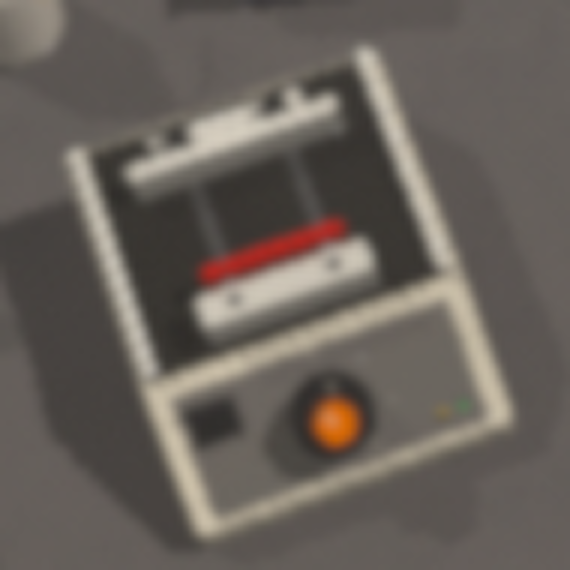

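View pics/a2.png

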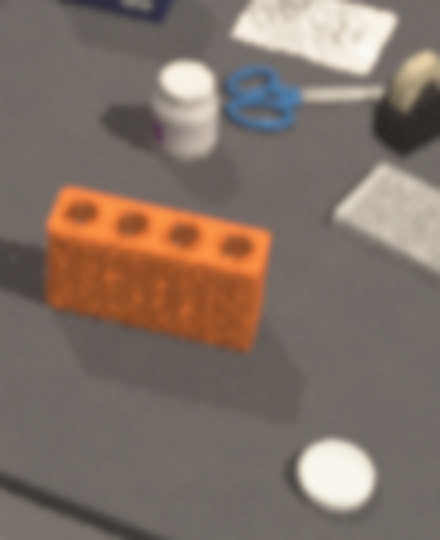

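View pics/b2.png

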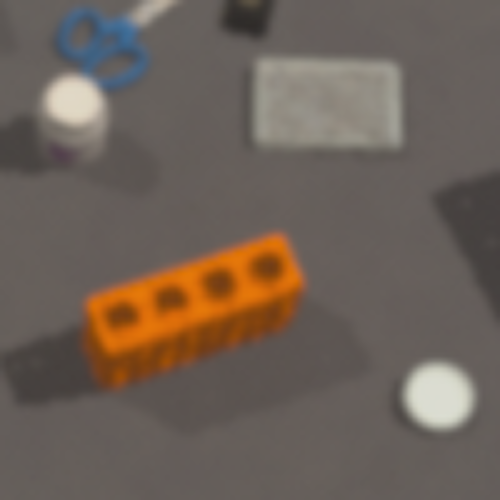

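```bash
cat >> h.py <<'E'
def pa(x,y,k=7,o=(140,130)): return (o[0]+(x+.5)/k-.5,o[1]+(y+.5)/k-.5)
def pb(x,y): return pa(x,y,6,(135,165))
E
python3 - <<'E'
from h import *
a=load("pics/scene0.npz");b=load("pics/top0.npz")
P={"panUL":((133,290),(150,383)),"panUR":((520,362),(460,280)),"panLR":((480,560),(510,412)),"panLL":((75,492),(203,525)),
"fenceTopL":((290,93),(125,180)),"fenceTopR":((550,137),(340,103)),"jawTopFL":((218,240),(200,325)),"jawTopFR":((440,268),(375,258)),
"jawRR":((450,245),(368,240)),"padRL":((263,195),(198,268)),"padRR":((447,230),(345,222)),"rimRR":((625,140),(365,48)),"rimLR":((278,82),(75,150)),"knob":((265,400),(335,420))}
for k,(p,q) in P.items():
    X,e=tri(a,pa(*p),b,pb(*q)); print(k,X.round(1),round(e,1))
R={"FL":((48,230),(103,348)),"FR":((264,265),(303,282)),"BL":((65,188),(88,298)),"BR":((270,232),(287,235)),"FRbot":((250,350),(300,310)),"FLbot":((48,305),(108,388))}
for k,(p,q) in R.items():
    X,e=tri(a,pa(*p,4,(255,165)),b,pa(*q,5,(255,150))); print(k,X.round(1),round(e,1))
for n,p,q in(("dish",(335,470),(438,395)),("jartop",(187,80),(73,100))):
    X,e=tri(a,pa(*p,4,(255,165)),b,pa(*q,5,(255,150))); print(n,X.round(1),round(e,1))
# pad free gap
E
```

```text
panUL [506.6 231.2  98.3] 0.8
panUR [537.3  13.  104.9] 5.0
panLR [460.4  -3.4  38.6] 5.0
panLL [422.5 219.   28.7] 2.2
fenceTopL [643.  222.1 138.1] 8.8
fenceTopR [669.1  70.8 139.8] 6.9
jawTopFL [529.2 188.3 130.1] 3.0
jawTopFR [550.8  65.6 138.2] 5.0
jawRR [563.   67.5 143.3] 6.5
padRL [567.1 184.3 135.2] 1.2
padRR [582.3  81.5 134.9] 5.3
rimRR [718.5  50.7 113. ] 0.4
rimLR [684.2 259.3 109. ] 3.0
knob [453.7 111.3 108. ] 4.2
FL [ 456.5 -236.4   85.8] 1.6
FR [ 476.7 -410.6  104.1] 10.2
BL [ 498.  -232.5   95.7] 0.9
BR [ 516.7 -404.9  104.1] 1.5
FRbot [ 479.4 -415.8    8.5] 10.6
FLbot [ 447.7 -242.1    6.2] 0.8
dish [ 384.1 -513.6   16. ] 3.2
jartop [ 689.2 -263.6   75.3] 3.3
```

```bash
python3 - <<'E'
from h import *
a=load("pics/scene0.npz");b=load("pics/top0.npz")
for n,s in(("s",a),("t",b)):
    f=s["frame"];hsv=cv2.cvtColor(f,cv2.COLOR_RGB2HSV);H,S,V=cv2.split(hsv)
    red=((H<6)|(H>172))&(S>150)&(V>80)
    x0,y0,x1,y1=(165,140,220,180) if n=="s" else (160,190,205,220)
    m=np.zeros_like(H);m[y0:y1,x0:x1]=red[y0:y1,x0:x1]
    ys,xs=np.nonzero(m);print(n,"red",len(xs),xs.min(),xs.max(),ys.min(),ys.max(),cv2.minAreaRect(np.c_[xs,ys].astype(np.float32)))
    P=np.array([onz(s,u,v,97+37)for u,v in zip(xs,ys)])
    vx,vy,cx,cy=cv2.fitLine(P[:,:2].astype(np.float32),cv2.DIST_L2,0,.01,.01).ravel()
    print(" pad yaw",np.degrees(np.arctan(-vx/vy)),cx,cy)
    o=(H>=4)&(H<16)&(S>170)&(V>100)
    m=np.zeros_like(H);m[190:260,255:340]=o[190:260,255:340]
    k,_=cv2.findContours(m.astype(np.uint8),0,2)
    c=max(k,key=cv2.contourArea);print(" rack",cv2.approxPolyDP(c,2,True).reshape(-1,2).tolist())
    m=np.zeros_like(H);r=(155,175,190,200) if n=="s" else (180,225,200,245)
    m[r[1]:r[3],r[0]:r[2]]=o[r[1]:r[3],r[0]:r[2]]
    ys,xs=np.nonzero(m);print(" knob",len(xs),xs.mean(),ys.mean(),xs.min(),xs.max(),ys.min(),ys.max())
s=b
def yaw(s,p,q,z): 
    A=onz(s,*p,z);B=onz(s,*q,z);d=B-A;return A[:2].round(1),B[:2].round(1),round(np.degrees(np.arctan2(d[0],-d[1])),2)
for nm,p,q,z in (("panU",(150,383),(460,280),97),("panL",(203,528),(510,415),30),("fenceF",(130,190),(340,115),133),("padF",(198,268),(345,222),134)):
    print(nm,yaw(b,pb(*p),pb(*q),z))
for nm,p,q,z in (("panU",(133,290),(520,362),97),("panL",(75,492),(480,565),30),("fenceF",(290,97),(550,142),133),("padF",(263,195),(447,230),134)):
    print(nm,yaw(a,pa(*p),pa(*q),z))
E
```

```text
s red 56 178 202 158 163 ((189.9849090576172, 160.5855712890625), (24.50373077392578, 2.3171374797821045), 10.007980346679688)
 pad yaw 9.518549 573.79266 131.62833
 rack [[270, 214], [268, 240], [316, 251], [320, 223], [276, 213]]
 knob 41 177.6829268292683 189.46341463414635 174 181 186 192
t red 80 168 191 201 211 ((179.41778564453125, 206.2808074951172), (3.394193410873413, 24.6956844329834), 69.44395446777344)
 pad yaw 10.943968 570.033 135.38629
 rack [[312, 199], [309, 197], [274, 209], [274, 224], [279, 226], [310, 215], [314, 208]]
 knob 54 190.53703703703704 235.25925925925927 187 194 232 239
panU (array([506.7, 231.6]), array([538.4,  14.7]), np.float64(8.3))
panL (array([421. , 218.6]), array([459.1,  -1.5]), np.float64(9.83))
fenceF (array([633.6, 222.9]), array([660.5,  74.7]), np.float64(10.31))
padF (array([567.1, 184.8]), array([580.4,  83.1]), np.float64(7.47))
panU (array([508.2, 232.2]), array([547.4,  17.1]), np.float64(10.34))
panL (array([420.5, 218.4]), array([466.9,  -1.3]), np.float64(11.93))
fenceF (array([650.1, 222.9]), array([676.6,  72.2]), np.float64(9.98))
padF (array([568.9, 185. ]), array([585.9,  81.1]), np.float64(9.28))
```

```bash
python3 - <<'E'
from h import *
a=load("pics/scene0.npz");b=load("pics/top0.npz")
crop(a,165,138,60,40,13,"pics/a3.png");crop(b,150,174,50,50,12,"pics/b3.png")
X,e=tri(a,(177.7,188.7),b,(190.5,235.2));print(X,e)
E
```

```text
[454.63325993 112.26928208  97.57055475] 3.893951001037478
```

View pics/a3.png

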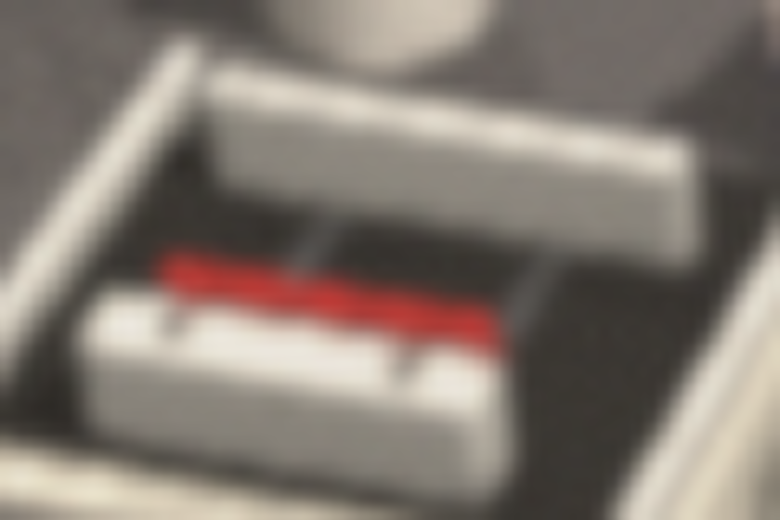

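View pics/b3.png

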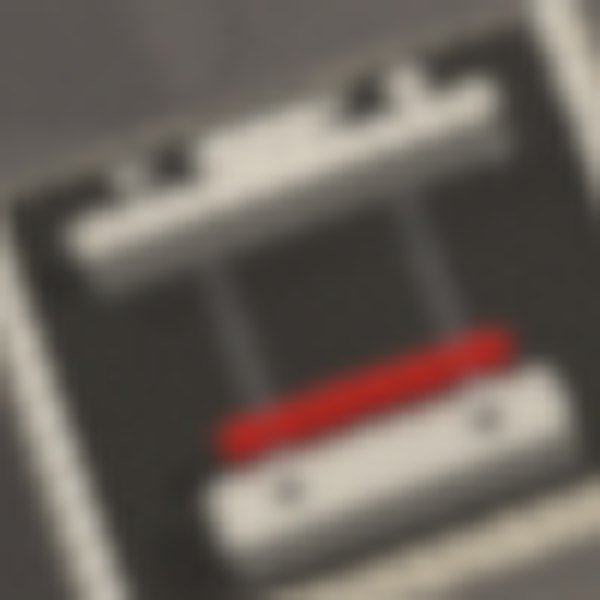

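```bash
cat >> h.py <<'E'
qa=lambda x,y: pa(x,y,13,(165,138))
qb=lambda x,y: pa(x,y,12,(150,174))
YAW=np.radians(9.7);EX=np.array([np.cos(YAW),np.sin(YAW),0]);EY=np.array([-np.sin(YAW),np.cos(YAW),0])
O=np.array([586.,134,0])
def mx(P): P=np.asarray(P)-O; return np.array([P@EX,P@EY,P[2]])
E
python3 - <<'E'
from h import *
a=load("pics/scene0.npz");b=load("pics/top0.npz")
L=[("fence",a,qa,(210,95),(690,165),133),("fence",b,qb,(75,258),(500,118),133),("fbot",a,qa,(222,190),(690,270),97),("fbot",b,qb,(95,295),(505,160),97),
("pad",a,qa,(163,250),(500,305),134),("pad",b,qb,(215,432),(505,325),134),("jawr",a,qa,(110,288),(500,355),135),("jawr",b,qb,(205,487),(555,360),135)]
for n,s,q,p1,p2,z in L:
    A=onz(s,*q(*p1),z);B=onz(s,*q(*p2),z);d=B-A
    print(n,A.round(1),B.round(1),"yaw %.1f len %.1f"%(np.degrees(np.arctan2(d[0],-d[1])),np.linalg.norm(d)),"mixer mid",mx((A+B)/2).round(1))
E
```

```text
fence [641.8 218.7 133. ] [673.7  72.8 133. ] yaw 12.3 len 149.3 mixer mid [ 72.7  -0.5 133. ]
fence [639.3 224.1 133. ] [662.3  74.6 133. ] yaw 8.7 len 151.2 mixer mid [ 66.4   4.2 133. ]
fbot [642.4 220.2  97. ] [669.7  73.4  97. ] yaw 10.5 len 149.3 mixer mid [71.2  0.8 97. ]
fbot [641.2 224.1  97. ] [663.6  77.2  97. ] yaw 8.7 len 148.6 mixer mid [68.2  5.3 97. ]
pad [572.2 187.5 134. ] [592.4  87.  134. ] yaw 11.4 len 102.6 mixer mid [ -3.1   3.8 134. ]
pad [565.9 185.4 134. ] [585.   84.3 134. ] yaw 10.7 len 102.8 mixer mid [-10.2   2.6 134. ]
jawr [549.9 190.2 135. ] [572.2  74.3 135. ] yaw 10.9 len 118.0 mixer mid [-24.9   2.5 135. ]
jawr [546.5 191.1 135. ] [568.5  69.7 135. ] yaw 10.2 len 123.4 mixer mid [-28.7   1.2 135. ]
```

```bash
python3 - <<'E'
from h import *
a=load("pics/scene0.npz");b=load("pics/top0.npz")
crop(a,260,205,65,52,12,"pics/a4.png");crop(b,268,190,52,42,15,"pics/b4.png")
E
```

```text
(no output)
```

View pics/a4.png

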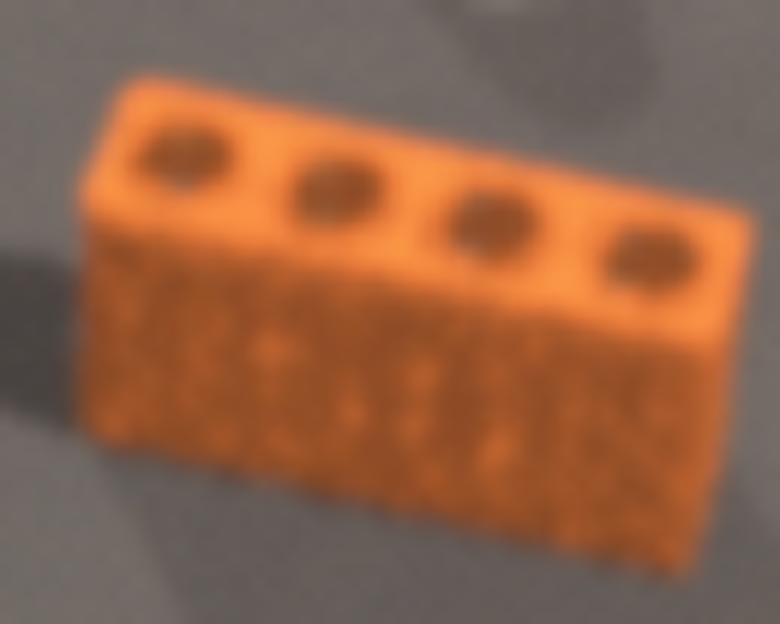

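View pics/b4.png

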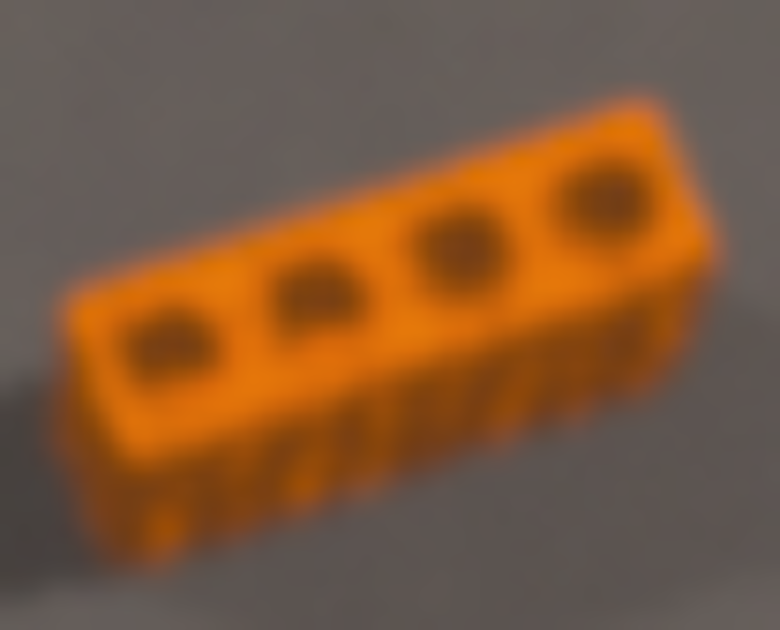

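```bash
python3 - <<'E'
from h import *
a=load("pics/scene0.npz");b=load("pics/top0.npz")
ra=lambda x,y: pa(x,y,12,(260,205))
rb=lambda x,y: pa(x,y,15,(268,190))
for p,q in [((185,155),(170,343)),((338,190),(318,296)),((495,222),(462,248)),((652,257),(605,200))]:
    X,e=tri(a,ra(*p),b,rb(*q));print("hole",X.round(1),round(e,1),onz(a,*ra(*p),96).round(1),onz(b,*rb(*q),96).round(1))
ca=[(125,78),(750,212),(725,345),(82,215)];cb=[(65,295),(655,95),(718,250),(135,460)]
for s,r,c in((a,ra,ca),(b,rb,cb)):
    P=np.array([onz(s,*r(*p),96)for p in c]);print(P.round(1).tolist(),P.mean(0).round(1),[round(np.linalg.norm(P[i]-P[(i+1)%4]),1) for i in range(4)],cv2.minAreaRect(P[:,:2].astype(np.float32)))
E
```

```text
hole [ 478.7 -256.2   96.2] 1.3 [ 479.5 -256.4   96. ] [ 478.2 -255.8   96. ]
hole [ 484.  -299.1   96.7] 1.9 [ 485.6 -299.3   96. ] [ 483.6 -298.5   96. ]
hole [ 490.3 -341.5   97.2] 3.5 [ 493.2 -342.1   96. ] [ 489.4 -340.5   96. ]
hole [ 496.6 -383.8   97. ] 4.1 [ 499.6 -384.7   96. ] [ 495.4 -382.4   96. ]
[[499.3, -228.9, 96.0], [526.7, -402.4, 96.0], [478.3, -413.3, 96.0], [446.8, -240.9, 96.0]] [ 487.8 -321.4   96. ] [np.float64(175.6), np.float64(49.6), np.float64(175.2), np.float64(53.9)] ((488.80157470703125, -321.1202392578125), (53.85812759399414, 177.6004180908203), 10.36546802520752)
[[497.7, -230.8, 96.0], [523.2, -403.8, 96.0], [474.8, -409.1, 96.0], [446.9, -238.9, 96.0]] [ 485.7 -320.6   96. ] [np.float64(174.9), np.float64(48.7), np.float64(172.5), np.float64(51.5)] ((486.05242919921875, -321.19140625), (51.453311920166016, 174.9108123779297), 9.023295402526855)
```

```bash
python3 -m creep '{"translation":[[0,0,0],[0,0,0],[0,0,0],[0,0,0],[0,0,0],[0,0,0],[0,0,0],[-30,4,0],[-45,5,0],[-45,5,0]],"rotation":[[0,0,0.144],[0,0,0.144],[0,0,0.144],[0,0,0.144],[0,0,0.144],[0,0,0.144],[0,0,0.144],[0,0,0],[0,0,0],[0,0,0]],"claw":[85,85,85,85,85,85,85,85,85,85]}'
python3 -m creep '{"translation":[[-45,5,0],[-45,5,0],[-45,5,0],[-45,5,0],[-45,5,0],[-45,5,0],[-45,5,0],[-45,5,0],[-45,5,0],[-45,5,0]],"rotation":[[0,0,0],[0,0,0],[0,0,0],[0,0,0],[0,0,0],[0,0,0],[0,0,0],[0,0,0],[0,0,0],[0,0,0]],"claw":[85,85,85,85,85,85,85,85,85,85]}'
cat >> h.py <<'E'
from scipy.spatial.transform import Rotation as Rn
def delta(P,eul,T,teul=None):
    R=Rn.from_euler('xyz',eul,degrees=True)
    r=R.inv().apply(np.asarray(T)-P)
    if teul is None: return r
    return r,(R.inv()*Rn.from_euler('xyz',teul,degrees=True)).as_rotvec()
E
python3 - <<'E'
from h import *; from bench import *
s=sense();print(s["tool_pos"],s["tcp_rot"],delta(s["tool_pos"],s["tcp_rot"],[487.3,-320.7,130],[180,0,98.8]))
E
```

```text
time: 1.1
tool_pos: [270.9, 432.5, 230.4]
tcp_rot: [-180.0, 0.1, 98.8]
ft_force: [1.4, -0.8, -0.1]
finger_gap: 84.9
time: 2.1
tool_pos: [389.1, -5.1, 231.2]
tcp_rot: [180.0, -0.0, 98.8]
ft_force: [1.4, -0.2, -1.3]
finger_gap: 85.2
[389.05945764  -5.08783623 231.18925101] [ 1.79978975e+02 -2.78698784e-03  9.87621391e+01] (array([-326.89891274,   48.97879394,  101.19132967]), array([ 3.66966347e-04, -4.85208717e-05, -6.60806604e-04]))
```

```bash
python3 -m creep '{"translation":[[-45,7,0],[-45,7,0],[-45,7,0],[-45,7,0],[-45,7,0],[-45,7,0],[-37,5,0],[-20,2,20],[0,0,30],[0,0,20]],"rotation":[[0,0,0],[0,0,0],[0,0,0],[0,0,0],[0,0,0],[0,0,0],[0,0,0],[0,0,0],[0,0,0],[0,0,0]],"claw":[85,85,85,85,85,85,85,85,85,85]}'
python3 - <<'E'
from h import *; from bench import *
s=sense();print(s["tool_pos"],s["tcp_rot"],delta(s["tool_pos"],s["tcp_rot"],[487.3,-320.7,55],[180,0,98.8]))
f=snapshot("scene");np.savez("pics/s1.npz",**f);crop(f,230,150,140,140,4,"pics/s1.png")
f=snapshot("top");np.savez("pics/t1.npz",**f);crop(f,240,150,120,100,5,"pics/t1.png")
E
```

```text
time: 3.1
tool_pos: [486.4, -319.2, 158.4]
tcp_rot: [-179.9, -0.1, 98.7]
ft_force: [-0.6, 0.1, -0.8]
finger_gap: 85.1
[ 486.40668046 -319.19834757  158.43586242] [-1.79879193e+02 -1.28108865e-01  9.86883471e+01] (array([ -1.85063529,   0.87431254, 103.43036953]), array([-0.00210631, -0.00223797, -0.00194635]))
```

View pics/s1.png

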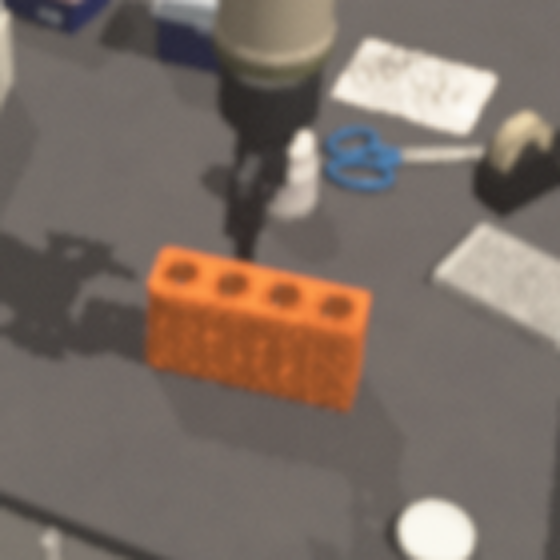

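View pics/t1.png

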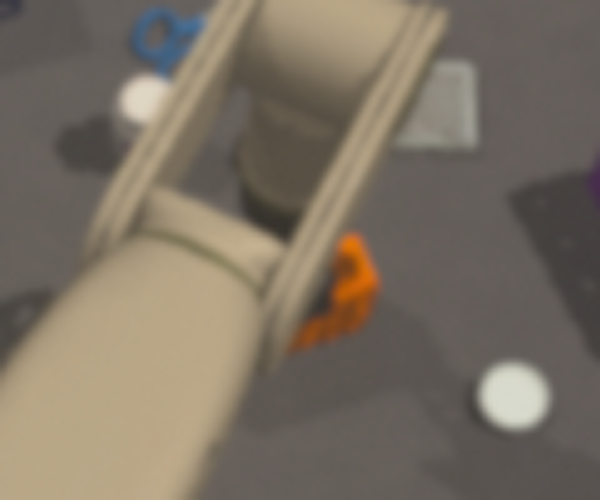

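```bash
python3 -m creep '{"translation":[[-1,1,25],[-1,0,25],[0,0,25],[0,0,19],[0,0,9],[0,0,0],[0,0,0],[0,0,0],[0,0,0],[0,0,0]],"rotation":[[0,0,0],[0,0,0],[0,0,0],[0,0,0],[0,0,0],[0,0,0],[0,0,0],[0,0,0],[0,0,0],[0,0,0]],"claw":[85,85,85,85,85,85,45,45,45,45]}' 45
python3 -m creep '{"translation":[[0,0,0],[0,0,0],[0,0,0]],"rotation":[[0,0,0],[0,0,0],[0,0,0]],"claw":[45,45,45]}' 45
```

```text
time: 4.2
tool_pos: [489.2, -321.6, 60.3]
tcp_rot: [179.9, 0.1, 98.8]
ft_force: [-2.7, 0.6, 5.5]
finger_gap: 52.0
time: 4.5
tool_pos: [489.2, -321.6, 60.2]
tcp_rot: [179.9, 0.1, 98.8]
ft_force: [-3.4, 2.1, 5.4]
finger_gap: 51.6
```

```bash
python3 -m creep '{"translation":[[0,0,-5],[0,0,-15],[0,0,-25],[0,0,-30],[0,0,-30],[0,0,-30],[0,0,-25],[0,0,-15],[0,0,0]],"rotation":[[0,0,0],[0,0,0],[0,0,0],[0,0,0],[0,0,0],[0,0,0],[0,0,0],[0,0,0],[0,0,0]],"claw":[45,45,45,45,45,45,45,45,45]}'
python3 - <<'E'
from h import *; from bench import *
s=sense();print(s["tool_pos"],s["tcp_rot"],delta(s["tool_pos"],s["tcp_rot"],[618,141.5,226],[180,0,100.4]),s["ft_force"],s["finger_gap"])
f=snapshot("scene");np.savez("pics/s2.npz",**f);crop(f,230,100,140,180,4,"pics/s2.png")
E
```

```text
time: 5.4
tool_pos: [490.0, -321.7, 236.9]
tcp_rot: [179.8, 0.2, 98.8]
ft_force: [0.4, -0.8, -2.0]
finger_gap: 51.9
[ 489.96535964 -321.67106942  236.93119976] [179.78062954   0.2288997   98.77103658] (array([438.27120723, 197.12798092,   9.93518291]), array([ 0.00377168,  0.00404921, -0.02842305])) [ 0.40919218 -0.81879081 -2.03423913] 51.91880558122355
```

View pics/s2.png

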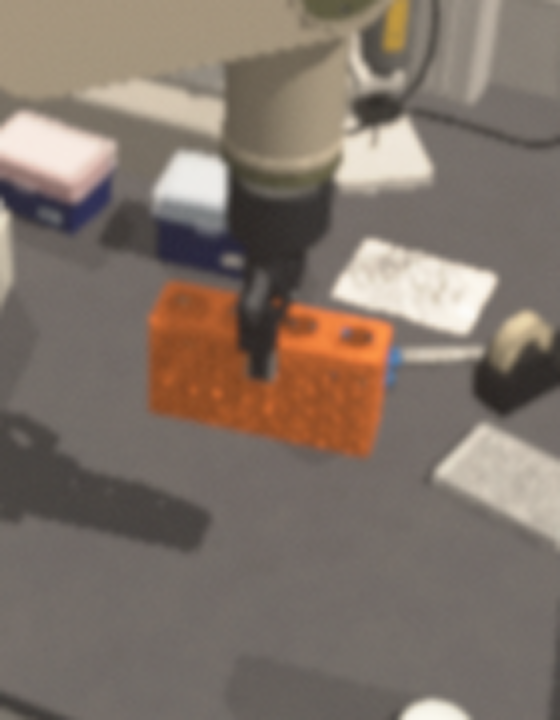

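```bash
python3 -m creep '{"translation":[[25,11,0],[45,20,0],[45,20,0],[45,20,0],[45,20,0],[45,20,0],[45,20,0],[45,20,0],[45,20,0],[33,16,0]],"rotation":[[0,0,-0.005],[0,0,-0.005],[0,0,-0.005],[0,0,-0.005],[0,0,-0.003],[0,0,0],[0,0,0],[0,0,0],[0,0,0],[0,0,0]],"claw":[45,45,45,45,45,45,45,45,45,45]}'
python3 -m creep '{"translation":[[20,10,0],[0,0,0],[0,0,0]],"rotation":[[0,0,0],[0,0,0],[0,0,0]],"claw":[45,45,45]}'
python3 - <<'E'
from h import *; from bench import *
s=sense();print(s["tool_pos"],s["tcp_rot"],delta(s["tool_pos"],s["tcp_rot"],[618,141.5,226],[180,0,100.1]),s["ft_force"],s["finger_gap"])
f=snapshot("scene");np.savez("pics/s3.npz",**f);crop(f,140,80,120,130,5,"pics/s3.png")
f=snapshot("top");np.savez("pics/t3.npz",**f);crop(f,130,130,120,120,5,"pics/t3.png")
E
```

```text
time: 6.45
tool_pos: [601.2, 125.9, 230.6]
tcp_rot: [-179.8, -0.0, 100.2]
ft_force: [0.5, -0.7, -2.5]
finger_gap: 51.8
time: 6.75
tool_pos: [607.5, 144.4, 230.9]
tcp_rot: [-179.8, 0.0, 100.2]
ft_force: [-0.0, -0.1, -3.0]
finger_gap: 51.8
[607.52082928 144.40038615 230.89411032] [-1.79784243e+02  1.60233825e-02  1.00153636e+02] (array([-4.70094798,  9.82211301,  4.85847288]), array([-0.00376554,  0.00028142,  0.0009356 ])) [-0.0395566  -0.11295731 -3.03971488] 51.79773940279178
```

View pics/s3.png

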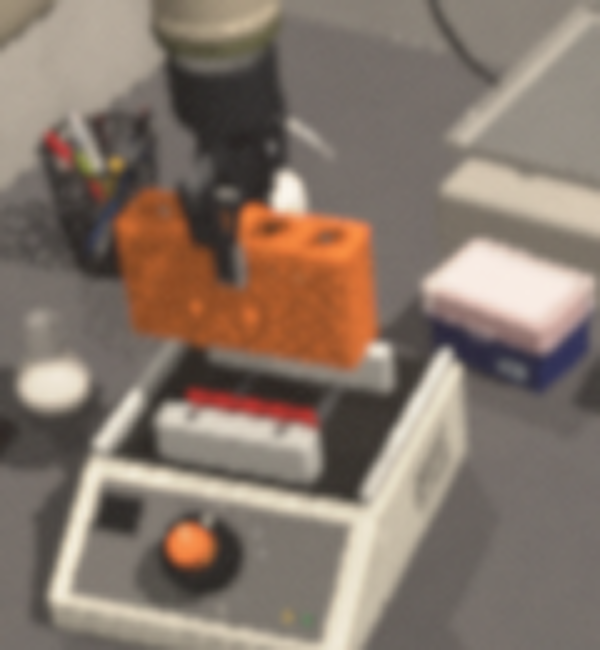

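View pics/t3.png

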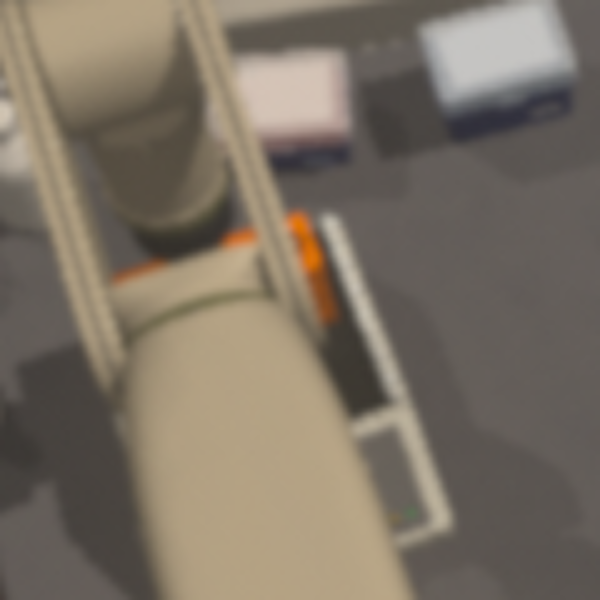

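```bash
python3 - <<'E'
from h import *
a=load("pics/s3.npz");q=lambda x,y: pa(x,y,5,(140,80))
E=[np.cos(np.radians(100.15)),np.sin(np.radians(100.15)),0]
T=np.array([607.5,144.4,230.9])
for n,p,z in(("botL",(133,330),171),("botR",(362,367),171),("topFL",(118,232),267),("topFR",(372,270),267),("topBR",(374,225),267)):
    P=onz(a,*q(*p),z);print(n,P.round(1),"along y %.1f  along x %.1f"%((P-T)@E,(P-T)@np.array([E[1],-E[0],0])))
E
```

```text
botL [573.  230.6 171. ] along y 90.9  along x -18.7
botR [607.7  54.3 171. ] along y -88.7  along x -15.7
topFL [562.5 218.5 267. ] along y 80.9  along x -31.2
topFR [599.7  32.5 267. ] along y -108.7  along x -27.4
topBR [648.1  59.8 267. ] along y -90.4  along x 25.1
```

```bash
python3 -m creep '{"translation":[[-2,4,0],[-2,4,0],[0,0,10],[0,0,15],[0,0,15],[0,0,8],[0,0,0],[0,0,0]],"rotation":[[0.003,0,0],[0,0,0],[0,0,0],[0,0,0],[0,0,0],[0,0,0],[0,0,0],[0,0,0]],"claw":[45,45,45,45,45,45,45,45]}'
python3 - <<'E'
from h import *; from bench import *
s=sense();print(s["tool_pos"],s["tcp_rot"],s["ft_force"],s["wrist_torque"],s["finger_gap"])
f=snapshot("scene");np.savez("pics/s4.npz",**f);crop(f,150,100,90,90,8,"pics/s4.png")
E
```

```text
time: 7.65
tool_pos: [616.8, 141.7, 184.9]
tcp_rot: [-179.8, 0.0, 100.1]
ft_force: [0.4, -1.1, -3.1]
finger_gap: 51.6
[616.81835723 141.74226207 184.94478863] [-1.79789928e+02  1.61259966e-04  1.00091470e+02] [ 0.35204613 -1.07319087 -3.1277681 ] [-0.01213947  0.01544855  0.03173197] 51.59771759414403
```

View pics/s4.png

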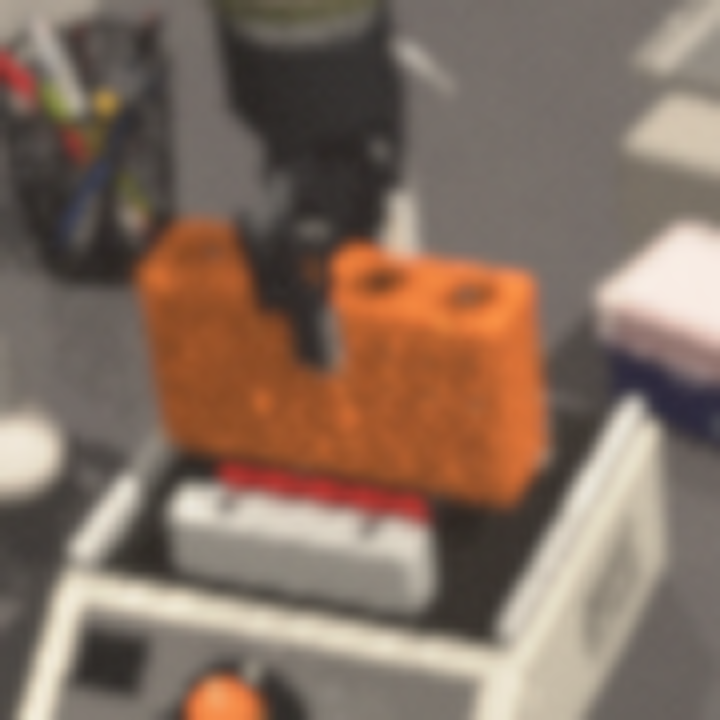

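```bash
python3 -m creep '{"translation":[[0,0,5],[0,0,5],[0,0,0]],"rotation":[[0,0,0],[0,0,0],[0,0,0]],"claw":[45,45,45]}'
python3 -m creep '{"translation":[[0,0,6],[0,0,6],[0,0,0]],"rotation":[[0,0,0],[0,0,0],[0,0,0]],"claw":[45,45,45]}'
python3 - <<'E'
from h import *; from bench import *
s=sense();print(s["tool_pos"],s["tcp_rot"],s["ft_force"],s["wrist_torque"],s["finger_gap"])
f=snapshot("scene");np.savez("pics/s4.npz",**f);crop(f,150,100,90,90,8,"pics/s5.png")
E
```

```text
time: 8.0
tool_pos: [616.5, 141.7, 174.3]
tcp_rot: [-179.8, -0.0, 100.1]
ft_force: [-0.0, 0.2, -2.7]
finger_gap: 52.0
time: 8.3
tool_pos: [616.2, 141.6, 161.7]
tcp_rot: [-179.7, -0.0, 100.1]
ft_force: [-0.4, -1.2, -3.9]
finger_gap: 51.6
[616.17131172 141.553583   161.66180699] [-1.79700470e+02 -4.34608057e-03  1.00079764e+02] [-0.35269558 -1.22980082 -3.87795359] [-0.0270821   0.00048362 -0.00109639] 51.574110084034615
```

View pics/s5.png

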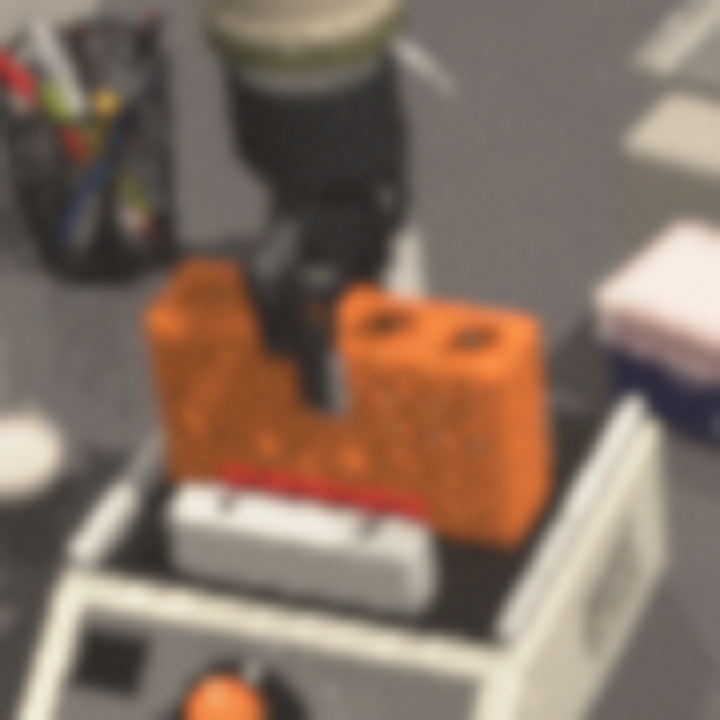

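```bash
python3 - <<'E'
from h import *
a=load("pics/s4.npz");q=lambda x,y: pa(x,y,8,(150,100))
e=np.array([np.cos(np.radians(100.1)),np.sin(np.radians(100.1)),0])
T=np.array([616.2,141.6,0])
for n,p,z in(("rackRbot",(516,547),101),("rackLbot",(173,475),101),("jawTopFL",(172,498),135),("jawTopFR",(438,555),135),("rimR1",(505,620),109),("rimR2",(625,420),109),("rimL1",(88,560),109),("rimL2",(155,455),109)):
    P=onz(a,*q(*p),z);print(n,P.round(1),"y %.1f x %.1f"%((P-T)@e,(P-T)@np.array([e[1],-e[0],0])))
E
```

```text
rackRbot [609.3  52.8 101. ] y -86.2 x -22.4
rackLbot [584.9 228.6 101. ] y 91.1 x -15.6
jawTopFL [536.4 189.4 135. ] y 61.0 x -70.2
jawTopFR [554.2  57.6 135. ] y -71.9 x -75.8
rimR1 [554.   24.9 109. ] y -104.0 x -81.7
rimR2 [707.4  49.6 109. ] y -106.5 x 73.6
rimL1 [507.1 220.1 109. ] y 96.4 x -93.7
rimL2 [586.  238.4 109. ] y 100.6 x -12.8
```

```bash
python3 -m creep '{"translation":[[-5,2,0],[0,3,0],[0,2,0],[0,0,0],[0,0,0]],"rotation":[[-0.003,0,0],[0,0,0],[0,0,0],[0,0,0],[0,0,0]],"claw":[45,45,45,45,45]}'
for i in 1 2 3; do python3 -m creep '{"translation":[[0,1,0],[0,1,0],[0,0,0]],"rotation":[[0,0,0],[0,0,0],[0,0,0]],"claw":[45,45,45]}'; done; python3 -c "
from bench import *
s=sense();print(s['ft_force'],s['wrist_torque'])"
```

```text
time: 8.85
tool_pos: [624.8, 138.1, 163.3]
tcp_rot: [180.0, -0.0, 100.1]
ft_force: [-0.1, -0.0, -2.8]
finger_gap: 51.8
time: 9.15
tool_pos: [626.8, 138.4, 163.3]
tcp_rot: [180.0, 0.0, 100.1]
ft_force: [-0.0, -0.2, -2.2]
finger_gap: 51.5
time: 9.45
tool_pos: [628.8, 138.7, 163.3]
tcp_rot: [180.0, 0.0, 100.1]
ft_force: [0.3, -0.5, -2.9]
finger_gap: 51.7
time: 9.75
tool_pos: [630.7, 139.0, 163.2]
tcp_rot: [-180.0, 0.0, 100.1]
ft_force: [-0.2, 0.2, -2.4]
finger_gap: 51.9
[-0.17820227  0.20657772 -2.44874495] [ 0.00832379 -0.02383194  0.01918511]
```

```bash
for i in 1 2 3 4; do python3 -m creep '{"translation":[[0,1,0],[0,0,0]],"rotation":[[0,0,0],[0,0,0]],"claw":[45,45]}'|grep -v gap; done; python3 -c "
from bench import *
s=sense();print(s['ft_force'],s['wrist_torque'])"
```

```text
time: 9.95
tool_pos: [631.1, 139.0, 163.0]
tcp_rot: [-179.9, 0.0, 100.1]
ft_force: [-3.4, -1.1, -1.0]
time: 10.15
tool_pos: [631.3, 138.9, 163.0]
tcp_rot: [-179.8, 0.0, 100.1]
ft_force: [-8.3, -2.5, 1.2]
time: 10.35
tool_pos: [631.4, 139.0, 163.1]
tcp_rot: [-179.7, 0.0, 100.1]
ft_force: [-13.4, -4.4, 5.1]
time: 10.55
tool_pos: [631.5, 139.0, 163.1]
tcp_rot: [-179.6, 0.0, 100.1]
ft_force: [-17.8, -5.0, 7.7]
[-17.77665846  -4.99562459   7.71524432] [-0.95477938  3.473069    0.37400485]
```

```bash
python3 -m creep '{"translation":[[0,-4,0],[0,-4,0],[0,-5,0],[0,-5,0],[0,-4,0],[0,0,0],[0,0,0]],"rotation":[[0.005,0,0],[0,0,0],[0,0,0],[0,0,0],[0,0,0],[0,0,0],[0,0,0]],"claw":[45,45,45,45,45,45,45]}'
python3 -c "
from bench import *
s=sense();print(s['tool_pos'],s['ft_force'],s['wrist_torque'])"
```

```text
time: 11.25
tool_pos: [612.9, 135.9, 163.5]
tcp_rot: [-179.7, -0.0, 100.1]
ft_force: [0.4, -0.2, -2.2]
finger_gap: 51.5
[612.93580979 135.90871031 163.48045994] [ 0.37330806 -0.21228199 -2.16014033] [ 0.00812357 -0.00548669  0.01011792]
```

```bash
python3 -m creep '{"translation":[[0,-1,0],[0,0,0]],"rotation":[[-0.005,0,0],[0,0,0]],"claw":[45,45]}'|grep -v gap
for i in 1 2 3 4 5 6; do python3 -m creep '{"translation":[[0,-1,0],[0,0,0]],"rotation":[[0,0,0],[0,0,0]],"claw":[45,45]}'|grep -E "pos|for"; python3 -c "
from bench import *
s=sense();print(s['wrist_torque'])"; done
```

```text
time: 11.45
tool_pos: [611.9, 135.7, 163.4]
tcp_rot: [180.0, -0.0, 100.1]
ft_force: [-0.7, 0.2, -3.0]
tool_pos: [610.9, 135.5, 163.3]
ft_force: [0.2, -0.5, -2.7]
[ 0.04901513 -0.00173281 -0.03819756]
tool_pos: [609.9, 135.3, 163.3]
ft_force: [-1.9, -0.5, -1.8]
[ 0.02449965 -0.01114152  0.0098164 ]
tool_pos: [608.9, 135.2, 163.3]
ft_force: [0.1, -0.7, -3.3]
[-0.02210558 -0.04355875  0.043157  ]
tool_pos: [607.9, 135.0, 163.4]
ft_force: [-0.4, -0.6, -2.8]
[0.00476855 0.02092504 0.02251856]
tool_pos: [606.9, 134.8, 163.4]
ft_force: [-0.1, 0.2, -3.0]
[0.00408514 0.0482088  0.01788817]
tool_pos: [606.3, 134.7, 163.5]
ft_force: [2.7, 0.5, -4.5]
[ 0.00647322 -0.53740963  0.09478454]
```

```bash
python3 -m creep '{"translation":[[0,3,0],[0,4,0],[0,5,0],[0,5,0],[0,4,0],[0,3,0],[0,0,2],[0,0,1],[0,0,1],[0,0,0]],"rotation":[[0,0,0],[0,0,0],[0,0,0],[0,0,0],[0,0,0],[0,0,0],[0,0,0],[0,0,0],[0,0,0],[0,0,0]],"claw":[45,45,45,45,45,45,45,45,45,45]}'
for i in 1 2 3; do python3 -m creep '{"translation":[[0,0,1],[0,0,0]],"rotation":[[0,0,0],[0,0,0]],"claw":[45,45]}'|grep -E "pos|for"; done
```

```text
time: 13.65
tool_pos: [629.4, 138.8, 159.1]
tcp_rot: [-180.0, 0.0, 100.1]
ft_force: [-0.3, 0.7, -3.0]
finger_gap: 51.7
tool_pos: [629.6, 138.9, 158.3]
ft_force: [-0.0, -0.6, -2.7]
tool_pos: [629.7, 138.9, 157.4]
ft_force: [0.4, 0.2, -2.1]
tool_pos: [629.8, 139.0, 157.3]
ft_force: [-4.6, -0.8, 3.8]
```

```bash
python3 -m creep '{"translation":[[0,0,0],[0,0,0],[0,0,0],[0,0,0],[0,0,-5],[0,0,-20],[0,0,-30],[0,0,-35],[0,0,-35],[0,0,-10]],"rotation":[[0,0,0],[0,0,0],[0,0,0],[0,0,0],[0,0,0],[0,0,0],[0,0,0],[0,0,0],[0,0,0],[0,0,0]],"claw":[70,80,85,85,85,85,85,85,85,85]}'
python3 - <<'E'
from h import *; from bench import *
s=sense();print(s["tool_pos"],s["joint_pos"],s["ft_force"])
f=snapshot("scene");np.savez("pics/s6.npz",**f);crop(f,140,110,110,110,6,"pics/s6.png")
E
```

```text
time: 15.25
tool_pos: [631.4, 139.1, 297.4]
tcp_rot: [179.5, 0.0, 100.1]
ft_force: [1.3, -0.4, 0.4]
finger_gap: 85.2
[631.41911    139.11270926 297.43963399] [ 7.88404739e+00  1.33184524e+01  7.18782678e+01 -2.07943908e-03
  9.43492031e+01 -2.19885290e+00] [ 1.33776182 -0.40838493  0.409686  ]
```

View pics/s6.png

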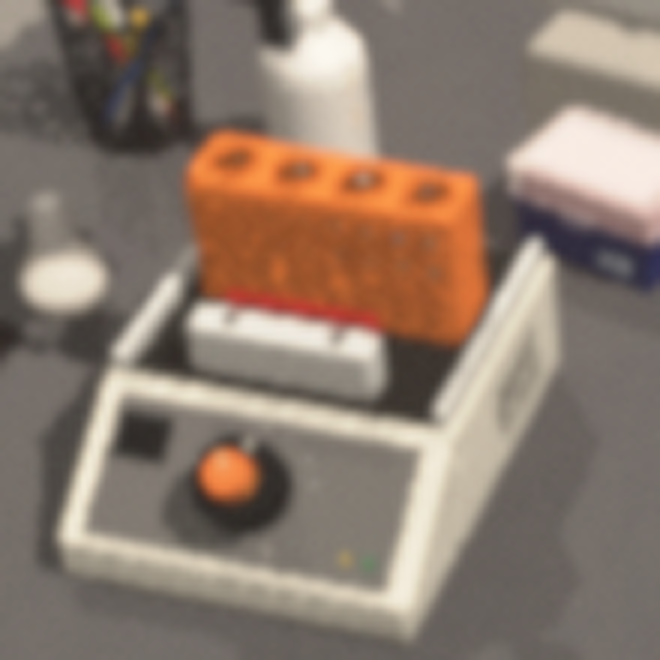

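```bash
python3 - <<'E'
from h import *
a=load("pics/s6.npz");b=load("pics/top0.npz")
crop(a,160,178,34,30,22,"pics/a7.png");crop(b,178,220,28,28,21,"pics/b7.png")
E
```

```text
(no output)
```

View pics/a7.png

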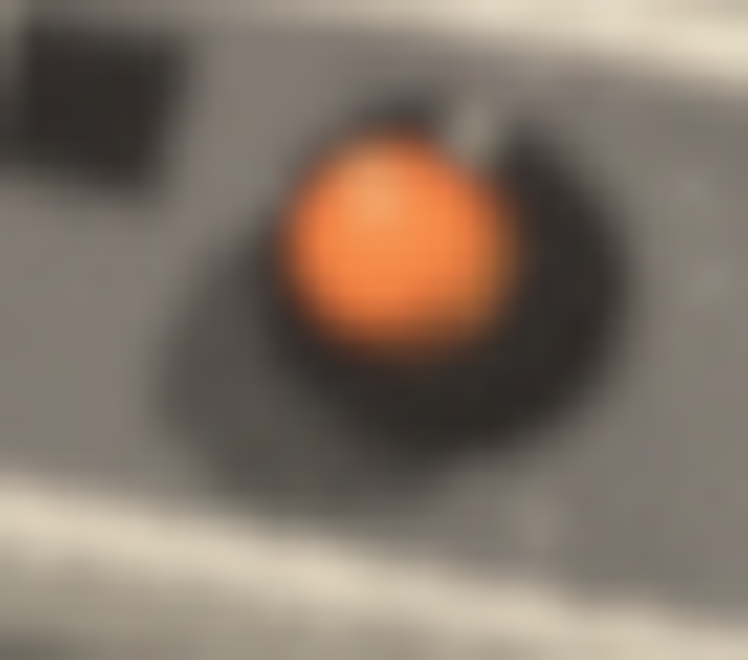

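View pics/b7.png

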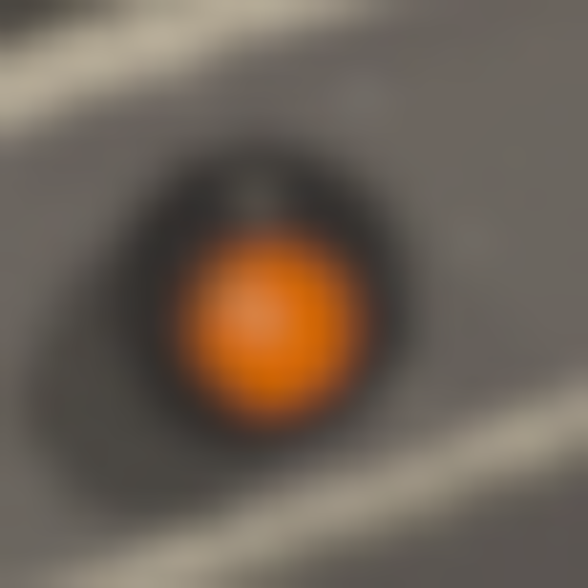

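```bash
python3 - <<'E'
from h import *
a=load("pics/s6.npz");b=load("pics/top0.npz")
A=lambda x,y: pa(x,y,22,(160,178)); B=lambda x,y: pa(x,y,21,(178,220))
psi=np.radians(10.1)
n=np.array([-.574*np.cos(psi),-.574*np.sin(psi),.819])
K,e=tri(a,A(400,242),b,B(270,325));print("knob",K.round(1),e)
Rg,e=tri(a,A(450,278),b,B(265,303));print("ring",Rg.round(1),e)
M,e=tri(a,A(477,115),b,B(258,185));print("mark",M.round(1),e)
d=K-Rg;print("K-R",d,np.linalg.norm(d),d/np.linalg.norm(d),"n",n)
print("panel from K", K-40.5*n,"from R",Rg-17*n)
# panel plane: corners
ey=np.array([-np.sin(psi),np.cos(psi),0]);ex=np.array([np.cos(psi),np.sin(psi),0])
O=np.array([585.,135,0])
# mixer centre from contacts: TCP y when centred etc.
for P in(K-40.5*n,Rg-17*n): print("mixer",(P-O)@ex,(P-O)@ey,P[2])
E
```

```text
knob [455.4 112.7  97.7] 3.680675724604949
ring [466.9 114.   79.8] 4.626956289197973
mark [479.  110.7 107.8] 1.011360868489554
K-R [-11.43415298  -1.37721956  17.88913834] 21.27575753252708 [-0.53742636 -0.06473187  0.84082263] n [-0.56510483 -0.1006605   0.819     ]
panel from K [478.32184698 116.74250216  64.50779035] from R [476.47603657 115.75419996  65.86515201]
mixer -108.22673850466565 0.7332337620872078 64.50779034530703
mixer -110.2172600471563 0.08394082845670454 65.86515200855604
```

```bash
python3 -m creep '{"translation":[[0,-20,0],[0,-40,0],[0,-45,10],[0,-40,14],[0,-18,13],[0,0,0],[0,0,0],[0,0,0],[0,0,0],[0,0,0]],"rotation":[[0,0,0],[0,0,0],[0,0,0],[0,0,0],[0,0,0],[-0.12,0,0],[-0.12,0,0],[-0.12,0,0],[-0.12,0,0],[-0.12,0,0]],"claw":[85,85,85,85,85,85,85,85,85,85]}'
python3 -c "
from bench import *
s=sense();print(s['tool_pos'],s['tcp_rot'],s['joint_pos'])"
```

```text
time: 16.3
tool_pos: [469.1, 110.4, 253.4]
tcp_rot: [145.4, 0.0, 100.1]
ft_force: [-0.2, -0.3, -0.1]
finger_gap: 85.0
[469.12576403 110.36554277 253.42646326] [1.45394975e+02 4.44250313e-03 1.00084761e+02] [  4.89832698 -50.86707599 134.2437192    3.32396807  62.16770654
  -5.82842763]
```

```bash
cat > fk.py <<'E'
import numpy as np
from scipy.optimize import least_squares
from scipy.spatial.transform import Rotation as R
def fk(q,p):
    L1,L2,h0,L,d,a=p;q=np.radians(q)
    T=R.from_euler('z',q[0])
    pos=T.apply([0,d,h0]); 
    A=T*R.from_euler('y',q[1]); pos=pos+A.apply([a*0,0,L1])
    B=A*R.from_euler('y',q[2]); pos=pos+B.apply([a,0,L2])
    C=B*R.from_euler('z',q[3])*R.from_euler('y',q[4])
    pos=pos+C.apply([0,0,L]); D=C*R.from_euler('z',q[5])
    return pos,D
data=[([61.6266,7.5169,85.3304,0,87.2612,-4.8916],[238.77,549.83,230.2]),
([7.884,13.318,71.878,-.002,94.349,-2.199],[631.4,139.1,297.4]),
([4.898,-50.867,134.244,3.324,62.168,-5.828],[469.1,110.4,253.4])]
def res(p): return np.r_[np.concatenate([fk(q,p)[0]-t for q,t in data]),0.01*(p[5])]
sol=least_squares(res,[485,537,150,370,51,0.]);p=sol.x
E
python3 - <<'E'
from fk import *
print(p,res(p))
for q,t in data: print(fk(q,p)[1].as_euler('xyz',degrees=True))
E
```

```text
[370.13955943 553.22076527 317.36140995 366.8750019   51.17475296
  59.82033123] [ 4.58038156e-02  2.85250764e-02  1.84236694e-02 -4.51943119e-02
 -2.17852971e-02  3.83077514e-03  3.56715248e-04  4.23109338e-02
 -2.22544446e-02  5.98203312e-01]
[ 1.79990748e+02 -1.08104822e-01 -1.13481791e+02]
[-179.98054955    0.45458845 -169.91708242]
[-179.99500508   34.60438025 -169.91306061]
```

```bash
cat >> fk.py <<'E'
lo=np.array([-169.43,-51.17,1.28,-76.62,0,-152.29]);hi=np.array([169.43,129.36,143.12,256.62,156.53,152.29])
psi=np.radians(10.1)
n=np.array([-.574*np.cos(psi),-.574*np.sin(psi),.819])
P0=np.array([479.,116.5,65.])
TZ=R.from_euler('z',-90,degrees=True)  # tool = D*TZ? fixed below
def Rt(tilt,rot):
    c,s=np.cos(np.radians(tilt)),np.sin(np.radians(tilt))
    z=np.array([s*np.cos(psi),s*np.sin(psi),-c]); y=np.array([c*np.cos(psi),c*np.sin(psi),s]); x=np.cross(y,z)
    return R.from_matrix(np.c_[x,y,z])*R.from_euler('z',rot,degrees=True)
OFF=fk(data[2][0],p)[1].inv()*R.from_euler('xyz',[145.395,0.004,100.085],degrees=True)
def ik(pos,Rot,q0):
    f=lambda q:np.r_[fk(q,p)[0]-pos,300*((fk(q,p)[1]*OFF).inv()*Rot).as_rotvec()]
    s=least_squares(f,np.clip(q0,lo+.1,hi-.1),bounds=(lo,hi),x_scale=30.)
    return s.x,np.abs(s.fun).max()
E
python3 - <<'E'
from fk import *
q=np.array(data[2][0])
for h in(80,60,40,25,7):
  for rot in(-60,):
    x,e=ik(P0+h*n,Rt(35,rot),q+[0,0,0,0,0,rot]);print(h,rot,x.round(1),round(e,2))
for rot in(-90,-60,0,75,):
    x,e=ik(P0+7*n,Rt(35,rot),q+[0,0,0,0,0,rot]);print(7,rot,x.round(1),round(e,2))
E
```

```text
80 -60 [  6.9 -47.5 143.1   1.4  53.6 -63.6] 17.69
60 -60 [  6.9 -43.5 143.1   1.6  49.2 -63.7] 16.2
40 -60 [  6.9 -39.5 143.1   1.8  44.8 -64. ] 14.14
25 -60 [  6.8 -36.6 143.1   2.1  41.4 -64.4] 12.24
7 -60 [  6.7 -33.  143.1   2.6  37.2 -64.9] 9.78
7 -90 [  6.7 -33.  143.1   2.6  37.2 -94.9] 11.87
7 -60 [  6.7 -33.  143.1   2.6  37.2 -64.9] 9.78
7 0 [  6.7 -33.  143.1   2.6  37.2  -4.9] 11.86
7 75 [  6.7 -33.  143.1   2.6  37.2  70.1] 11.82
```

```bash
python3 - <<'E'
from fk import *
q=np.array([6.7,-33,142,2.6,37,-4.9])
for h in(80,50,10,7,4):
  for tilt in(25,27,28,29,30,31,32,33,34,35):
    x,e=ik(P0+h*n,Rt(tilt,0),q)
    if e<.5 or tilt==35: print(h,tilt,x.round(1),round(e,2))
E
```

```text
80 25 [  6.1 -43.4 140.    2.   58.5  -4.7] 0.0
80 27 [  5.9 -46.3 142.2   2.3  57.3  -5. ] 0.0
80 28 [  5.8 -47.7 143.1   2.4  56.7  -5.1] 0.28
80 35 [  6.9 -47.5 143.1   1.4  53.6  -3.6] 21.93
50 25 [  6.3 -37.  139.1   2.   53.   -4.7] 0.0
50 27 [  6.1 -39.6 141.2   2.3  51.5  -5. ] 0.0
50 28 [  6.1 -41.  142.2   2.5  50.8  -5.1] 0.0
50 35 [  6.9 -41.5 143.1   1.7  47.   -3.9] 18.89
10 25 [  6.5 -28.1 137.3   2.1  45.9  -4.7] 0.0
10 27 [  6.4 -30.2 139.3   2.4  44.   -5. ] 0.0
10 28 [  6.3 -31.3 140.3   2.6  43.1  -5.2] 0.0
10 29 [  6.3 -32.4 141.3   2.8  42.2  -5.4] 0.0
10 30 [  6.2 -33.5 142.3   2.9  41.3  -5.6] 0.0
10 35 [  6.7 -33.6 143.1   2.5  37.9  -4.8] 12.45
7 25 [  6.6 -27.4 137.1   2.1  45.4  -4.7] 0.0
7 27 [  6.4 -29.5 139.1   2.4  43.5  -5. ] 0.0
7 28 [  6.4 -30.6 140.1   2.6  42.5  -5.2] 0.0
7 29 [  6.3 -31.6 141.1   2.8  41.6  -5.4] 0.0
7 30 [  6.2 -32.7 142.1   3.   40.7  -5.6] 0.0
7 31 [  6.2 -33.8 143.1   3.2  39.8  -5.8] 0.1
7 35 [  6.7 -33.  143.1   2.6  37.2  -4.9] 11.86
4 25 [  6.6 -26.7 136.9   2.1  44.9  -4.7] 0.0
4 27 [  6.5 -28.8 138.9   2.4  42.9  -5. ] 0.0
4 28 [  6.4 -29.8 139.9   2.6  42.   -5.2] 0.0
4 29 [  6.3 -30.9 140.9   2.8  41.   -5.4] 0.0
4 30 [  6.3 -31.9 142.    3.   40.1  -5.6] 0.0
4 31 [  6.2 -33.  143.    3.2  39.2  -5.8] 0.0
4 35 [  6.7 -32.4 143.1   2.7  36.5  -5. ] 11.26
```

```bash
python3 - <<'E'
from fk import *
from bench import sense
s=sense();c=np.array(s['tool_pos']);Rc=R.from_euler('xyz',s['tcp_rot'],degrees=True)
q=np.array(s['joint_pos'])
for tilt in (28,29):
  for rot in(57,123):
    Rf=Rt(tilt,rot);z=Rf.as_matrix()[:,2]
    for h in(8,):
      for sb in(70,40,0):
        x,e=ik(P0+h*n-sb*z,Rf,q+[0,15,6,0,-20,rot]);print(tilt,rot,h,sb,(P0+h*n-sb*z).round(1),x.round(1),round(e,2))
print(fk(q,p)[0]-c,c)
Rf=Rt(28,57);z=Rf.as_matrix()[:,2];T=P0+8*n-70*z
print("delta in current frame",Rc.inv().apply(T-c),"frame tilt28 rot0",Rt(28,0).inv().apply(T-c), "rot",(Rc.inv()*Rt(28,0)).as_rotvec())
E
```

```text
28 57 8 70 [442.1 109.9 133.4] [  5.9 -45.5 141.7   2.4  55.9  52. ] 0.0
28 57 8 40 [456.  112.4 106.9] [  6.1 -39.5 141.4   2.4  50.2  51.9] 0.0
28 57 8 0 [474.5 115.7  71.6] [  6.4 -30.8 140.2   2.6  42.7  51.8] 0.0
28 123 8 70 [442.1 109.9 133.4] [  5.9 -45.5 141.7   2.4  55.9 118. ] 0.0
28 123 8 40 [456.  112.4 106.9] [  6.1 -39.5 141.4   2.4  50.2 117.9] 0.0
28 123 8 0 [474.5 115.7  71.6] [  6.4 -30.8 140.2   2.6  42.7 117.8] 0.0
29 57 8 70 [441.1 109.7 132.8] [  5.8 -47.3 143.    2.5  55.4  51.8] 0.0
29 57 8 40 [455.4 112.3 106.5] [  6.  -41.  142.5   2.6  49.5  51.8] 0.0
29 57 8 0 [474.5 115.7  71.6] [  6.3 -31.9 141.2   2.8  41.8  51.6] 0.0
29 123 8 70 [441.1 109.7 132.8] [  5.8 -47.3 143.    2.5  55.4 117.8] 0.0
29 123 8 40 [455.4 112.3 106.5] [  6.  -41.  142.5   2.6  49.5 117.8] 0.0
29 123 8 0 [474.5 115.7  71.6] [  6.3 -31.9 141.2   2.8  41.8 117.6] 0.0
[-0.02293507  0.07947895 -0.04329013] [469.12576403 110.36554277 253.42646326]
delta in current frame [  4.30999947 -90.13120983  83.68603116] frame tilt28 rot0 [  4.30778021 -79.90620187  93.49868889] rot [ 0.11527942  0.00020455 -0.00018707]
```

```bash
python3 -m creep '{"translation":[[0,0,0],[1,-20,23],[1,-20,23],[1,-20,24],[1,-20,23],[0,0,0],[0,0,0],[0,0,0],[0,0,0],[0,0,0]],"rotation":[[0.105,0,0],[0,0,0],[0,0,0],[0,0,0],[0,0,0],[0,0,0.142],[0,0,0.142],[0,0,0.142],[0,0,0.142],[0,0,0.142]],"claw":[85,85,85,85,85,85,85,85,85,85]}'
python3 -m creep '{"translation":[[0,0,0],[0,0,0],[0,0,0]],"rotation":[[0,0,0.142],[0,0,0.142],[0,0,0]],"claw":[85,85,85]}'
python3 - <<'E'
from fk import *
from bench import *
from h import crop
s=sense();c=np.array(s['tool_pos']);Rc=R.from_euler('xyz',s['tcp_rot'],degrees=True)
print(c,s['joint_pos'].round(1)); M=Rc.as_matrix();z=M[:,2];print("z",z,"tilt",np.degrees(np.arccos(-z[2])),"angle to n",np.degrees(np.arccos(-z@n)))
T=P0+8*n;print("delta",Rc.inv().apply(T-c),(Rc.inv()*Rt(28.7,57)).as_rotvec())
f=snapshot("scene");np.savez("pics/s8.npz",**f);crop(f,130,100,120,120,6,"pics/s8.png")
E
```

```text
time: 17.3
tool_pos: [441.8, 109.6, 132.9]
tcp_rot: [157.9, -18.1, 62.6]
ft_force: [-0.2, -0.3, 0.1]
finger_gap: 84.7
time: 17.6
tool_pos: [441.9, 109.6, 133.0]
tcp_rot: [163.7, -23.4, 46.4]
ft_force: [-0.4, 0.8, 0.1]
finger_gap: 84.9
[441.88750762 109.60391739 133.03883997] [  5.9 -45.9 142.1   2.4  55.7  52. ]
z [ 0.46606047  0.08300442 -0.88085067] tilt 28.254849603998007 angle to n 6.712591264879553
delta [ 0.23438005 -0.18407742 69.85596893] [-0.00421422  0.00652711 -0.00185102]
```

View pics/s8.png

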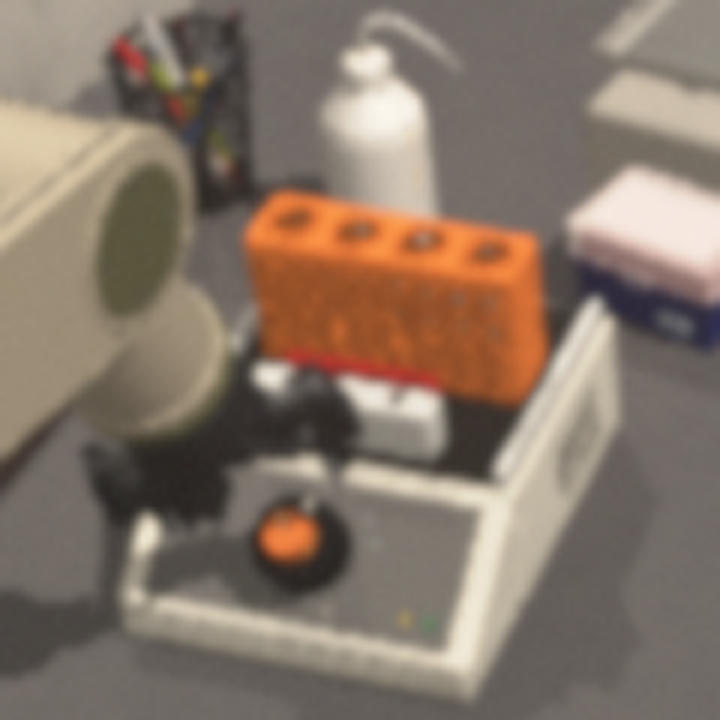

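```bash
python3 -m creep '{"translation":[[0,0,15],[0,0,20],[0,0,15],[0,0,10],[0,0,5],[0,0,0]],"rotation":[[0,0,0],[0,0,0],[0,0,0],[0,0,0],[0,0,0],[0,0,0]],"claw":[85,85,85,85,85,85]}'
python3 -m creep '{"translation":[[0,0,3],[0,0,3],[0,0,2],[0,0,0]],"rotation":[[0,0,0],[0,0,0],[0,0,0],[0,0,0]],"claw":[85,85,85,85]}'
python3 - <<'E'
from fk import *
from bench import *
from h import crop
s=sense();c=np.array(s['tool_pos']);Rc=R.from_euler('xyz',s['tcp_rot'],degrees=True)
z=Rc.as_matrix()[:,2];print(s['joint_pos'].round(1),s['ft_force'],s['wrist_torque'],"delta",Rc.inv().apply(P0+4*n-c),"angle to n",np.degrees(np.arccos(-z@n)))
f=snapshot("scene");np.savez("pics/s9.npz",**f);crop(f,140,140,100,80,8,"pics/s9.png")
E
```

```text
time: 18.25
tool_pos: [472.3, 115.0, 76.1]
tcp_rot: [163.6, -23.3, 46.7]
ft_force: [-0.6, 0.5, 0.8]
finger_gap: 85.0
time: 18.65
tool_pos: [476.8, 115.8, 70.3]
tcp_rot: [163.6, -23.5, 46.6]
ft_force: [-0.0, 0.4, -0.5]
finger_gap: 85.2
[  6.3 -30.3 140.1   2.7  41.9  51.6] [-0.03942994  0.41943582 -0.45943197] [-0.08398177  0.1643913   0.00300281] delta [-0.62758972 -0.83075438  1.73893939] angle to n 6.602526240108254
```

View pics/s9.png

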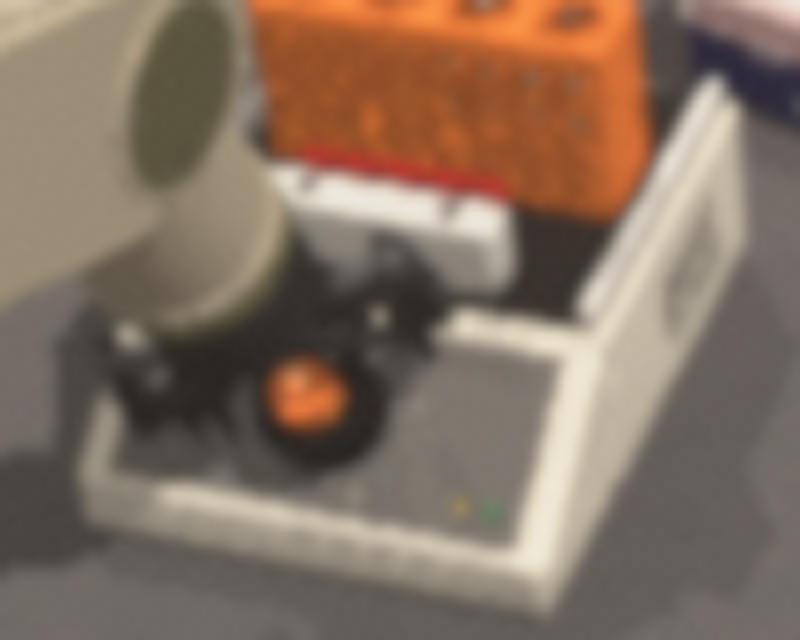

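```bash
python3 -m creep '{"translation":[[0,0,0],[0,0,0],[0,0,0],[0,0,0],[0,0,0]],"rotation":[[0,0,0],[0,0,0],[0,0,0],[0,0,0],[0,0,0]],"claw":[70,60,50,45,45]}' 60
python3 -c "
from bench import *
s=sense();print(s['ft_force'],s['wrist_torque'],s['tool_pos'],s['finger_gap'])"
```

```text
time: 19.2
tool_pos: [474.8, 117.7, 69.8]
tcp_rot: [163.9, -23.4, 46.5]
ft_force: [-29.3, 9.9, 21.3]
finger_gap: 54.8
[-29.29006201   9.88922983  21.30226647] [1.70125001 2.81426717 0.82235669] [474.78537641 117.67262534  69.81633631] 54.82385688644293
```

```bash
python3 - <<'E'
from fk import *
from bench import sense
s=sense();Rc=R.from_euler('xyz',s['tcp_rot'],degrees=True)
print("F tool",Rc.inv().apply(s['ft_force']),"T tool",Rc.inv().apply(s['wrist_torque']),"disp tool",Rc.inv().apply(np.array(s['tool_pos'])-[476.8,115.8,70.3]))
E
```

```text
F tool [ -3.46017719 -20.12381029 -31.5047709 ] T tool [ 3.27485963 -0.81984349  0.30622354] disp tool [-0.21814038 -2.76272995 -0.34511223]
```

```bash
cat > st.py <<'E'
from fk import *
from bench import sense
s=sense();Rc=R.from_euler('xyz',s['tcp_rot'],degrees=True)
print("t",round(s['time'],2),"F",Rc.inv().apply(s['ft_force']).round(1),"T",Rc.inv().apply(s['wrist_torque']).round(2),"P",np.array(s['tool_pos']).round(1),"rel",Rc.inv().apply(P0-np.array(s['tool_pos'])).round(1),"j6",round(s['joint_pos'][5],1),"j3",round(s['joint_pos'][2],1),"gap",round(s['finger_gap'],1))
E
python3 -m creep '{"translation":[[0,-2.5,-1],[0,0,0]],"rotation":[[0,0,0],[0,0,0]],"claw":[45,45]}' >/dev/null; python3 st.py
python3 -m creep '{"translation":[[0,0,-1],[0,0,0]],"rotation":[[0,0,0],[0,0,0]],"claw":[45,45]}' >/dev/null; python3 st.py
```

```text
t 19.4 F [ 0.4 -1.   2.5] T [ 0.47 -0.02  0.23] P [474.4 117.8  70.2] rel [-0.   2.5  6.6] j6 52.2 j3 140.4 gap 54.3
t 19.6 F [ 9.7  1.3 30.6] T [-0.01  1.48  0.15] P [474.2 117.8  70.4] rel [0.  2.5 6.9] j6 52.2 j3 140.4 gap 54.2
```

```bash
python3 -m creep '{"translation":[[0,0,1],[0,0,0],[0,0,0],[0,0,0]],"rotation":[[0,0,0],[0,0,0.1],[0,0,0.12],[0,0,0.12]],"claw":[45,45,45,45]}' >/dev/null; python3 st.py
python3 -m creep '{"translation":[[0,0,0]],"rotation":[[0,0,0]],"claw":[45]}' >/dev/null; python3 st.py
```

```text
t 20.0 F [0.4 4.9 3.6] T [ 0.66 -0.09 -0.43] P [474.9 117.   70.5] rel [0.5 1.4 6.7] j6 71.9 j3 140.3 gap 54.1
t 20.1 F [-0.1  5.2  4.7] T [ 0.51 -0.06  0.1 ] P [474.9 117.1  70.5] rel [0.6 1.4 6.7] j6 71.9 j3 140.3 gap 53.9
```

```bash
python3 -m creep '{"translation":[[0,0.3,0],[0,0,0],[0,0,0]],"rotation":[[0,0,0.135],[0,0,0.135],[0,0,0.135]],"claw":[45,45,45]}' >/dev/null; python3 st.py
python3 -m creep '{"translation":[[0,0.3,0],[0,0,0],[0,0,0],[0,0,0]],"rotation":[[0,0,0.135],[0,0,0.135],[0,0,0.135],[0,0,0]],"claw":[45,45,45,45]}' >/dev/null; python3 st.py; python3 - <<'E'
from bench import *
from h import *
f=snapshot("scene");np.savez("pics/s10.npz",**f);crop(f,140,130,100,90,8,"pics/s10.png")
E
```

```text
t 20.4 F [ 9.3 13.9 26.3] T [ 0.09  1.44 -0.62] P [475.5 116.   70.5] rel [ 0.5 -0.   6.5] j6 95.1 j3 140.3 gap 54.1
t 20.8 F [ 8.5 19.9  3.6] T [-0.44  1.2  -0.1 ] P [475.4 114.6  70.3] rel [ 0.1 -1.6  6.6] j6 118.2 j3 140.3 gap 54.0
```

View pics/s10.png

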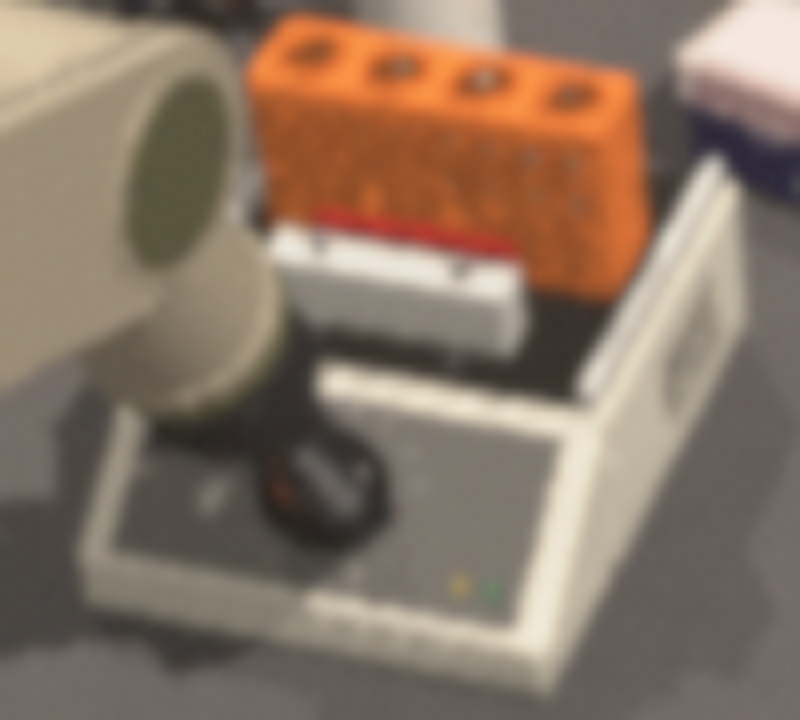

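```bash
python3 -m creep '{"translation":[[0,0,0],[0,0,0],[0,0,0],[-2,0.5,0],[-2,0.5,0],[0,0,0],[0,0,0],[0,0,0],[0,0,0],[0,0,0]],"rotation":[[0,0,0],[0,0,0],[0,0,0],[0,0,-0.144],[0,0,-0.144],[0,0,-0.144],[0,0,-0.144],[0,0,-0.144],[0,0,-0.144],[0,0,-0.144]],"claw":[82,82,82,82,82,82,82,82,82,82]}' ; python3 st.py
python3 -m creep '{"translation":[[0,0,0],[0,0,0]],"rotation":[[0,0,-0.142],[0,0,0]],"claw":[82,82]}' >/dev/null; python3 st.py; python3 - <<'E'
from bench import *
from h import *
f=snapshot("scene");np.savez("pics/s11.npz",**f);crop(f,140,130,100,90,8,"pics/s11.png")
E
```

```text
time: 21.85
tool_pos: [471.4, 117.7, 69.0]
tcp_rot: [167.0, -25.5, 38.3]
ft_force: [0.7, 1.3, 0.0]
finger_gap: 81.9
t 21.85 F [ 1.3 -0.7  0.4] T [ 0.08 -0.2   0.02] P [471.4 117.7  69. ] rel [3.  4.1 6.9] j6 60.0 j3 140.9 gap 81.9
t 22.05 F [-0.2  0.4  0.5] T [ 0.09 -0.19 -0.02] P [471.4 117.6  68.9] rel [2.5 4.6 6.9] j6 52.1 j3 140.9 gap 81.9
```

View pics/s11.png

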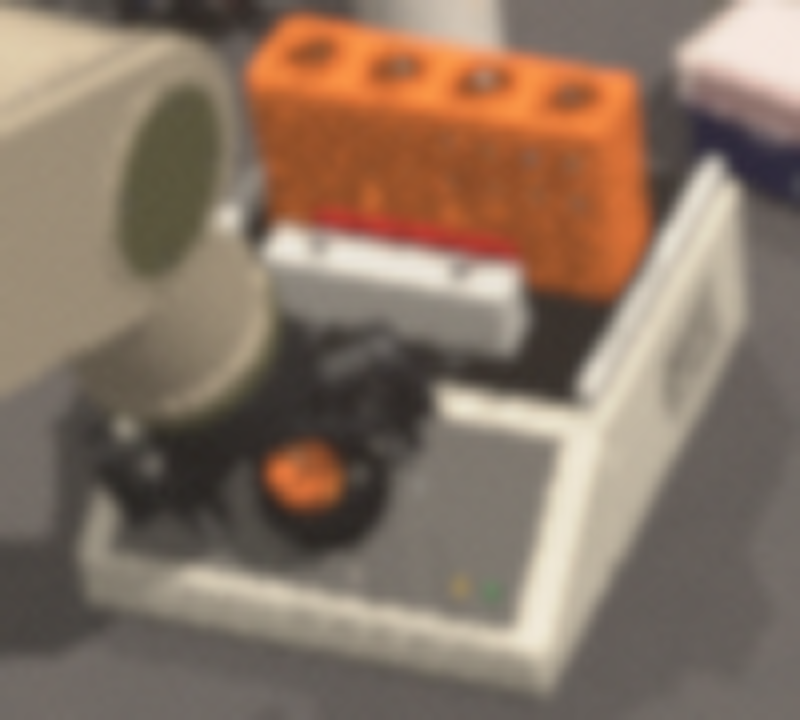

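```bash
python3 -m creep '{"translation":[[-1.6,1.9,0],[0,0,0],[0,0,0],[0,0,0],[0,0,0],[0,0,0]],"rotation":[[0,0,0],[0,0,0],[0,0,0],[0,0,0],[0,0,0],[0,0,0]],"claw":[82,65,50,45,45,45]}' 60 >/dev/null; python3 st.py
```

```text
t 22.7 F [ -7.8  -4.3 -23.3] T [ 0.36 -1.33  0.24] P [471.3 114.7  69.1] rel [4.4 2.4 7.3] j6 51.7 j3 141.0 gap 54.2
```

```bash
python3 -m creep '{"translation":[[0,-0.2,-0.7],[0,0,0]],"rotation":[[0,0,0],[0,0,0]],"claw":[45,45]}' >/dev/null; python3 st.py
for i in 1 2 3; do python3 -m creep '{"translation":[[0,0,0],[0,0,0]],"rotation":[[0,0,0.125],[0,0,0.125]],"claw":[45,45]}' >/dev/null; python3 st.py; done
```

```text
t 22.9 F [-2.5  1.  -5.5] T [-0.29 -0.65  0.3 ] P [471.1 114.8  69.2] rel [4.5 2.5 7.6] j6 51.7 j3 141.1 gap 53.8
t 23.1 F [-1.2 -0.2 -6.2] T [ 1.97 -0.29 -0.46] P [470.8 115.2  69.1] rel [5.  1.8 7.5] j6 66.2 j3 141.1 gap 54.2
t 23.3 F [-0.1 -1.6  2.3] T [ 2.38  0.1  -0.5 ] P [470.9 115.5  69. ] rel [5.2 0.8 7.4] j6 80.6 j3 141.1 gap 53.8
t 23.5 F [-0.2  1.8 -0.9] T [ 1.5  -0.13 -0.49] P [471.  115.7  69.1] rel [ 5.2 -0.3  7.4] j6 94.9 j3 141.1 gap 53.5
```

```bash
for i in 1 2; do python3 -m creep '{"translation":[[0,0,0],[0,0,0]],"rotation":[[0,0,0.1],[0,0,0.09]],"claw":[45,45]}' >/dev/null; python3 st.py; done;python3 -m creep '{"translation":[[0,0,0]],"rotation":[[0,0,0]],"claw":[45]}' >/dev/null; python3 st.py;  python3 - <<'E'
from bench import *
from h import *
f=snapshot("scene");np.savez("pics/s12.npz",**f);crop(f,165,135,60,40,13,"pics/s12.png")
f=snapshot("top");np.savez("pics/t12.npz",**f);crop(f,130,150,100,100,6,"pics/t12.png")
E
```

```text
t 23.7 F [ 0.4  0.6 -0.4] T [ 1.77 -0.22 -0.51] P [471.  115.8  69.2] rel [ 4.9 -1.1  7.5] j6 105.7 j3 141.1 gap 53.9
t 23.9 F [-2.9 -2.4  0. ] T [ 3.62 -0.81 -0.64] P [471.2 116.1  69.4] rel [ 4.6 -1.7  7.5] j6 116.6 j3 141.1 gap 53.8
t 24.0 F [-5.8 -0.3 -9.8] T [ 2.48 -1.11 -0.1 ] P [471.  116.   69.5] rel [ 4.6 -1.8  7.7] j6 116.6 j3 141.0 gap 53.7
```

View pics/s12.png

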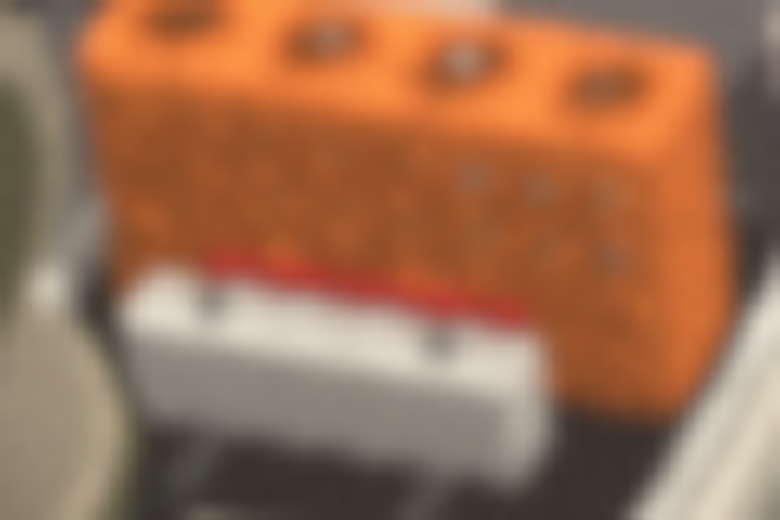

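View pics/t12.png

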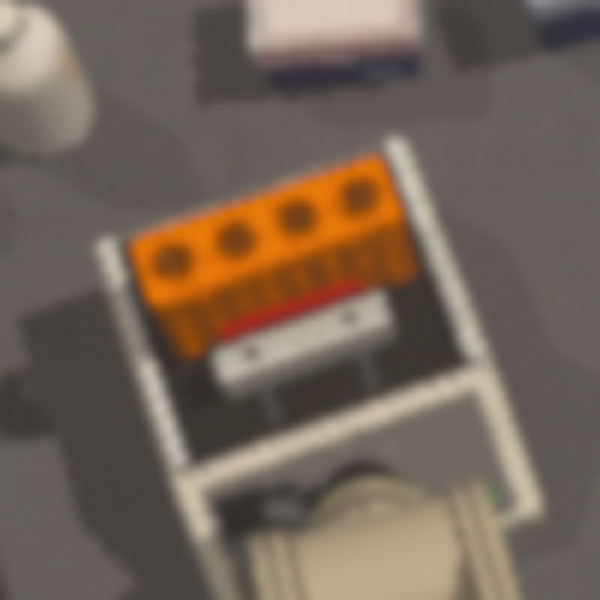

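```bash
python3 - <<'E'
from h import *
a=load("pics/scene0.npz");b=load("pics/top0.npz");a2=load("pics/s12.npz");b2=load("pics/t12.npz")
ex=np.array([np.cos(np.radians(10.1)),np.sin(np.radians(10.1)),0])
n2=lambda x,y: pa(x,y,13,(165,135)); t2=lambda x,y: pa(x,y,6,(130,150))
X=lambda s,f,p,z=135: onz(s,*f(*p),z)@ex
for p,q in(((175,322),(212,298)),((405,362),(438,342))): print("scene jaw move",X(a2,n2,q)-X(a,qa,p))
for p,q in(((288,490),(252,352)),((487,418),(350,317))): print("top jaw move",X(b2,t2,q)-X(b,qb,p))
# pad rear edge / jaw rear edge
for nm,s,f,pad,jaw in(("a0",a,qa,[(163,250),(500,305)],[(160,298),(490,355)]),("a12",a2,n2,[(203,247),(530,303)],[(200,275),(525,325)])):
    print(nm,"pad-jaw",np.mean([X(s,f,p,134) for p in pad])-np.mean([X(s,f,p,135) for p in jaw]))
# automatic: red area/ profile width
for nm,s,r in(("a0",a,(165,140,220,180)),("a12",a2,(170,145,215,165)),("t0",b,(160,190,205,220)),("t12",b2,(160,190,200,212))):
    f=s["frame"][r[1]:r[3],r[0]:r[2]].astype(float);w=np.clip((f[...,0]-2.0*f[...,1])/120,0,1);print(nm,"soft red",w.sum())
    h=cv2.cvtColor(s["frame"],cv2.COLOR_RGB2HSV)[r[1]:r[3],r[0]:r[2]];H=h[...,0];print("   mask",(((H<5)|(H>170))&(h[...,1]>130)).sum())
E
```

```text
scene jaw move 29.489985738165387
scene jaw move 27.216697187636896
top jaw move 28.133893731304056
top jaw move 27.965829196841696
a0 pad-jaw 22.381146504158096
a12 pad-jaw 12.332513011501533
a0 soft red 21.06666666666667
   mask 78
a12 soft red 13.233333333333334
   mask 27
t0 soft red 37.45
   mask 97
t12 soft red 30.84166666666667
   mask 45
```

```bash
python3 - <<'E'
from h import *
ex=np.array([np.cos(np.radians(10.1)),np.sin(np.radians(10.1)),0]);ey=np.array([-ex[1],ex[0],0])
def prof(fn,c0,xs):
    s=load(fn);f=s["frame"].astype(np.float32);out=[]
    for x in xs:
        uv=np.array([proj(s,c0+x*ex+y*ey) for y in np.arange(-35,36,2.)],np.float32)
        v=cv2.remap(f,uv[None,:,0].copy(),uv[None,:,1].copy(),cv2.INTER_LINEAR)[0].mean(0);out.append(v)
    return np.array(out)
c=np.array([580.,136.5,134.5])
xs=np.arange(-40,16,2.)
xs2=np.arange(-16,44,2.)
for fn,xx in(("pics/scene0.npz",xs),("pics/s12.npz",xs2),("pics/top0.npz",xs),("pics/t12.npz",xs2)):
    P=prof(fn,c,xx);print(fn)
    print(" ".join(f"{x:.0f}:{r:.0f},{g:.0f},{b:.0f}" for x,(r,g,b) in zip(xx,P)))
E
```

```text
pics/scene0.npz
-40:221,215,201 -38:225,219,206 -36:226,220,208 -34:225,218,207 -32:223,216,205 -30:221,213,201 -28:217,206,194 -26:212,196,184 -24:205,183,171 -22:195,165,154 -20:185,143,134 -18:178,122,113 -16:174,101,94 -14:174,84,78 -12:176,72,66 -10:177,65,60 -8:175,62,57 -6:168,60,55 -4:157,60,55 -2:141,60,55 0:124,59,55 2:106,59,55 4:90,59,54 6:78,58,54 8:70,58,54 10:65,58,53 12:62,57,53 14:60,56,52
pics/s12.npz
-16:196,188,175 -14:205,196,183 -12:210,201,187 -10:212,203,189 -8:211,202,188 -6:209,199,185 -4:205,195,181 -2:200,189,175 0:196,181,169 2:191,172,160 4:186,161,149 6:181,146,135 8:176,129,120 10:173,112,103 12:172,96,87 14:172,83,73 16:174,74,62 18:175,70,54 20:175,71,50 22:173,73,47 24:170,75,46 26:167,78,45 28:163,80,44 30:160,82,44 32:158,82,43 34:157,83,43 36:156,83,44 38:155,84,44 40:155,84,44 42:155,84,44
pics/top0.npz
-40:194,187,174 -38:195,187,174 -36:194,187,173 -34:193,186,173 -32:192,184,171 -30:189,179,166 -28:182,170,158 -26:171,155,144 -24:156,134,125 -22:142,111,103 -20:134,87,81 -18:134,68,62 -16:141,54,48 -14:152,46,40 -12:161,43,37 -10:164,43,37 -8:159,45,39 -6:146,49,43 -4:128,52,47 -2:108,55,50 0:90,57,53 2:76,58,54 4:68,59,55 6:65,59,55 8:63,59,56 10:63,59,56 12:63,59,56 14:63,59,56
pics/t12.npz
-16:175,168,156 -14:180,173,160 -12:180,173,160 -10:178,171,159 -8:176,169,156 -6:174,167,154 -4:172,164,152 -2:170,160,148 0:165,152,141 2:157,139,129 4:148,122,113 6:140,101,93 8:138,81,74 10:141,63,56 12:147,52,43 14:153,46,35 16:156,46,30 18:154,50,27 20:149,54,25 22:143,59,23 24:138,63,21 26:134,65,20 28:133,67,19 30:132,68,18 32:132,69,18 34:132,69,18 36:132,69,18 38:133,69,17 40:136,70,16 42:140,72,15
```

```bash
cat > jaw.py <<'E'
from h import *
ex=np.array([np.cos(np.radians(10.1)),np.sin(np.radians(10.1)),0]);ey=np.array([-ex[1],ex[0],0])
c=np.array([580.,136.5,134.5])
def prof(s,xs,ys=np.arange(-35,36,2.)):
    f=s["frame"].astype(np.float32);out=[]
    for x in xs:
        uv=np.array([proj(s,c+x*ex+y*ey) for y in ys],np.float32)
        out.append(cv2.remap(f,uv[None,:,0].copy(),uv[None,:,1].copy(),cv2.INTER_LINEAR)[0].mean(0))
    return np.array(out)
def jaw(s):
    xs=np.arange(-40,45,.5);P=prof(s,xs);q=P[:,0]-P[:,1]; g=P[:,1]/P[:,0]  # ratio
    # white->red: G/R falls; find level .65
    i=np.nonzero((g[:-1]>.65)&(g[1:]<=.65))[0]
    j=[x for x in xs[i]]
    k=np.argmin(g);after=xs[k:][np.nonzero(g[k:]>(g[k]+g[-1])/2)[0][:1]]
    return j,"min",g[k].round(2),xs[k],"rear",after
E
python3 - <<'E'
from jaw import *
for f in("scene0","s6","s10","s11","s12","top0","t12"): print(f,jaw(load(f"pics/{f}.npz")))
E
```

```text
scene0 ([np.float64(-17.5)], 'min', np.float32(0.35), np.float64(-7.5), 'rear', array([4.5]))
s6 ([np.float64(-17.5)], 'min', np.float32(0.37), np.float64(-8.0), 'rear', array([0.5]))
s10 ([np.float64(-3.5)], 'min', np.float32(0.36), np.float64(5.5), 'rear', array([14.5]))
s11 ([np.float64(-3.5)], 'min', np.float32(0.36), np.float64(5.5), 'rear', array([14.5]))
s12 ([np.float64(10.0)], 'min', np.float32(0.4), np.float64(19.0), 'rear', array([26.5]))
top0 ([np.float64(-20.0)], 'min', np.float32(0.26), np.float64(-11.0), 'rear', array([0.]))
t12 ([np.float64(7.0)], 'min', np.float32(0.3), np.float64(15.0), 'rear', array([22.]))
```

```bash
python3 -m creep '{"translation":[[0,0,0.3],[0,0,0],[0,0,0]],"rotation":[[0,0,0.1],[0,0,0.1],[0,0,0]],"claw":[45,45,45]}' >/dev/null; python3 st.py;  python3 - <<'E'
from bench import *
from jaw import *
f=snapshot("scene");np.savez("pics/s13.npz",**f);crop(f,165,135,60,40,13,"pics/s13.png");print(jaw(f))
f=snapshot("top");np.savez("pics/t13.npz",**f);crop(f,130,150,100,100,6,"pics/t13.png");print(jaw(f))
E
```

```text
t 24.4 F [-4.4  0.2 -6.2] T [ 2.67 -1.07 -0.13] P [471.5 116.1  69.4] rel [ 3.9 -2.4  7.4] j6 128.0 j3 141.0 gap 53.8
([np.float64(12.0)], 'min', np.float32(0.43), np.float64(21.0), 'rear', array([28.]))
([np.float64(8.5)], 'min', np.float32(0.32), np.float64(16.5), 'rear', array([22.5]))
```

View pics/s13.png

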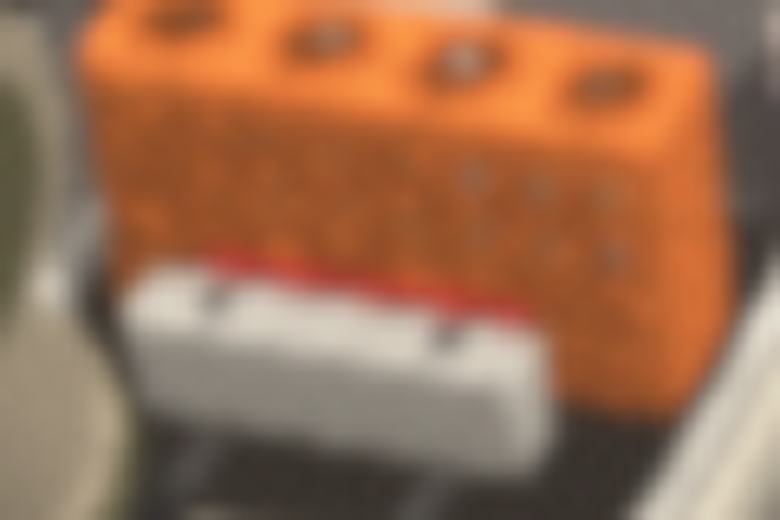

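```bash
cat >> jaw.py <<'E'
def thick(s,x0,view):
    xs=np.arange(x0-12,x0+32,.5);P=prof(s,xs)
    red=np.array([176,60,55.]) if view=="s" else np.array([164,42,36.])
    W=P[:6].mean(0);Og=P[-6:].mean(0)
    A=np.c_[W,Og,red]  # coefficients
    L=np.linalg.inv(A)[2]
    v=P@L
    # unmix normalised by albedo sum
    c=np.linalg.solve(A,P.T)
    return round(float(v.sum()*.5),2), round(float(v.max()),2)
E
python3 - <<'E'
from jaw import *
for f,x in(("s6",-17.5),("s8",-17.5),("s10",-3.5),("s11",-3.5),("s12",10),("s13",12)):
    print(f,thick(load(f"pics/{f}.npz"),x,"s"))
for f,x in(("t12",7),("t13",8.5)): print(f,thick(load(f"pics/{f}.npz"),x,"t"))
# rack motion via phase correlation on upper rack patch
def patch(n,r): 
    return cv2.cvtColor(load(f"pics/{n}.npz")["frame"],cv2.COLOR_RGB2GRAY)[r[1]:r[3],r[0]:r[2]].astype(np.float32)
r=(186,126,222,152)
for A,B in(("s6","s8"),("s6","s11"),("s11","s12"),("s12","s13")):
    a,b=patch(A,r),patch(B,r);w=cv2.createHanningWindow(a.shape[::-1],cv2.CV_32F);print(A,B,cv2.phaseCorrelate(a,b,w))
E
```

```text
s6 (14.25, 0.84)
s8 (13.94, 0.8)
s10 (14.42, 0.82)
s11 (14.24, 0.82)
s12 (12.04, 0.73)
s13 (10.61, 0.66)
t12 (11.79, 0.81)
t13 (10.72, 0.78)
s6 s8 ((-0.0019067662488225778, 0.4633271941235684), 0.9619271995599378)
s6 s11 ((-0.038702410687857736, 0.5770663251044574), 0.9868412692360427)
s11 s12 ((-0.11889764578565831, 0.1116374657852468), 1.0398552888705406)
s12 s13 ((0.1137231139063637, 0.4412390025722903), 0.9007901115182005)
```

```bash
python3 -m creep '{"translation":[[0,0,0],[0,0,0]],"rotation":[[0,0,0.05],[0,0,0]],"claw":[45,45]}' >/dev/null; python3 st.py;  python3 - <<'E'
from bench import *
from jaw import *
f=snapshot("scene");np.savez("pics/s14.npz",**f);print(jaw(f),thick(f,12.5,"s"))
f=snapshot("top");np.savez("pics/t14.npz",**f);print(jaw(f),thick(f,9,"t"))
E
python3 -m creep '{"translation":[[0,0,0],[0,0,0],[0,0,0],[0,0,0],[0,0,-10],[0,0,-20],[0,0,-20],[0,0,-20],[0,0,-20],[0,0,0]],"rotation":[[0,0,0],[0,0,0],[0,0,0],[0,0,0],[0,0,0],[0,0,0],[0,0,0],[0,0,0],[0,0,0],[0,0,0]],"claw":[70,82,85,85,85,85,85,85,85,85]}'; python3 st.py
```

```text
t 24.7 F [-4.5  1.  -7. ] T [ 2.94 -1.12 -0.04] P [471.5 116.1  69.5] rel [ 3.7 -2.5  7.5] j6 130.8 j3 141.0 gap 53.9
([np.float64(12.5)], 'min', np.float32(0.44), np.float64(21.5), 'rear', array([28.5])) (10.22, 0.64)
([np.float64(9.0)], 'min', np.float32(0.33), np.float64(16.5), 'rear', array([22.5])) (10.38, 0.76)
time: 25.8
tool_pos: [429.9, 107.5, 150.7]
tcp_rot: [-158.6, -19.4, -39.6]
ft_force: [0.5, 0.0, 0.4]
finger_gap: 84.9
t 25.8 F [ 0.5 -0.4 -0.1] T [-0.12 -0.12  0.02] P [429.9 107.5 150.7] rel [ 1.8 -2.3 99.2] j6 130.9 j3 142.8 gap 84.9
```

```bash
python3 - <<'E'
from fk import *
from bench import sense
s=sense();c=np.array(s['tool_pos']);Rc=R.from_euler('xyz',s['tcp_rot'],degrees=True)
d=Rc.inv().apply(np.array([440,-150,240.])-c);print(d,d/8)
x,e=ik(np.array([440,-150,240.]),Rc,np.array(s['joint_pos']));print(x,e)
E
```

```text
[191.9548318  168.76835807 -95.0723361 ] [ 23.99435398  21.09604476 -11.88404201]
[-43.18451563 -39.73746674 127.66938396  23.34051713  75.25347367
  80.11256892] 2.8421709430404007e-13
```

```bash
python3 -m creep '{"translation":[[12,10,-15],[20,18,-20],[25,22,-15],[27,24,-12],[27,24,-12],[27,24,-10],[27,24,-6],[27,23,-5],[0,0,0]],"rotation":[[0,0,0],[0,0,0],[0,0,0],[0,0,0],[0,0,0],[0,0,0],[0,0,0],[0,0,0],[0,0,0]],"claw":[85,85,85,85,85,85,85,85,85]}'; python3 - <<'E'
from bench import *
from jaw import *
f=snapshot("scene");np.savez("pics/s15.npz",**f);crop(f,140,110,110,110,7,"pics/s15.png");print(jaw(f),thick(f,12.5,"s"));cv2.imwrite("pics/s15f.png",f["frame"][:,:,::-1])
f=snapshot("top");np.savez("pics/t15.npz",**f);crop(f,135,150,95,110,7,"pics/t15.png");print(jaw(f),thick(f,9,"t"))
E
```

```text
time: 26.7
tool_pos: [457.8, -151.6, 235.4]
tcp_rot: [-159.5, -18.7, -39.6]
ft_force: [0.7, 0.3, -0.5]
finger_gap: 85.0
([], 'min', np.float32(0.91), np.float64(22.0), 'rear', array([24.])) (-0.03, 0.0)
([np.float64(9.0)], 'min', np.float32(0.32), np.float64(17.0), 'rear', array([22.5])) (10.37, 0.76)
```

View pics/s15.png

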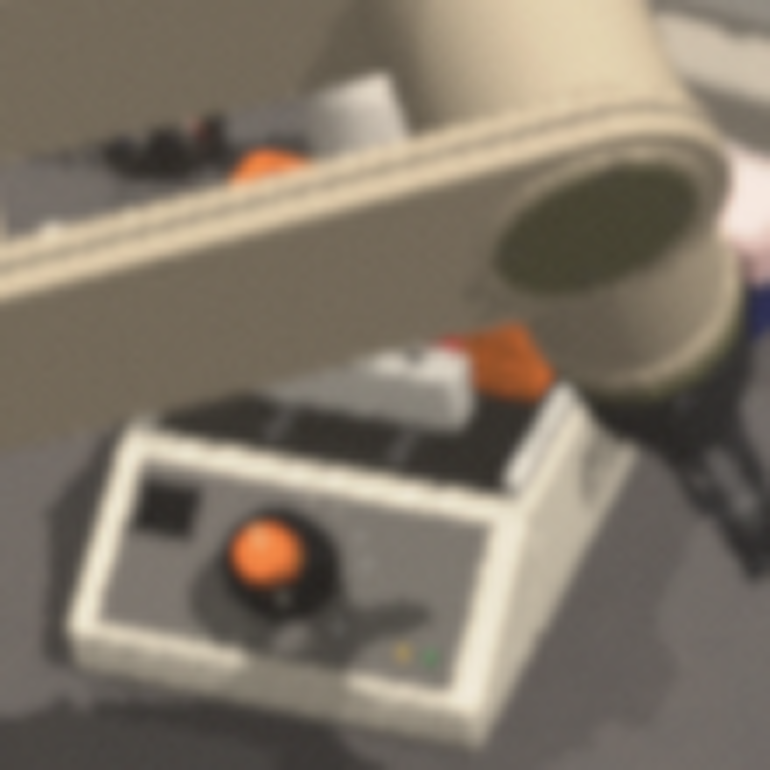

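View pics/t15.png

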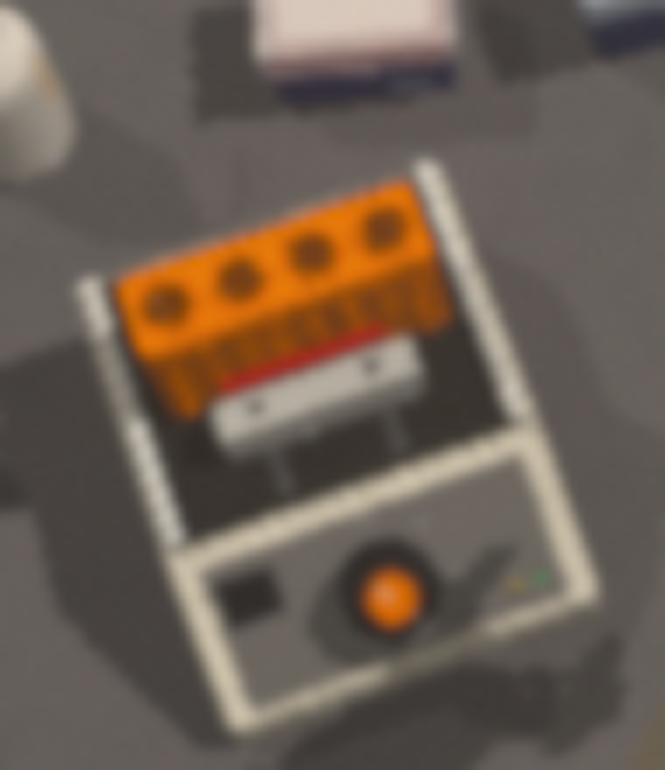

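View pics/s15f.png

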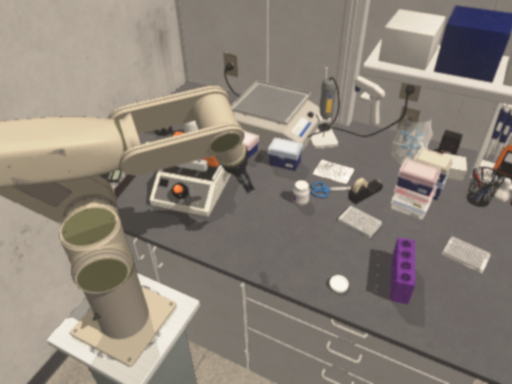

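```bash
python3 - <<'E'
from h import *
from fk import n,psi
a=load("pics/s6.npz");b=load("pics/s15.npz")
crop(b,160,178,34,30,22,"pics/a15.png")
C=np.array([459.4,113,91.3]);u=np.array([.819*np.cos(psi),.819*np.sin(psi),.574]);ey=np.array([-np.sin(psi),np.cos(psi),0])
for s,px in((a,pa(477,115,22,(160,178))),(b,pa(283,598,7,(140,110)))):
    o,d=ray(s,*px);P=o+d*((C-o)@n)/(d@n);r=P-C;print("up",r@u,"right",-r@ey,"cw from up",np.degrees(np.arctan2(-r@ey,r@u)))
E
```

```text
up 25.78544235025494 right 4.911123504485193 cw from up 10.783463066548377
up -18.297577950391467 right 12.817868804964842 cw from up 144.98788486870887
```

View pics/a15.png

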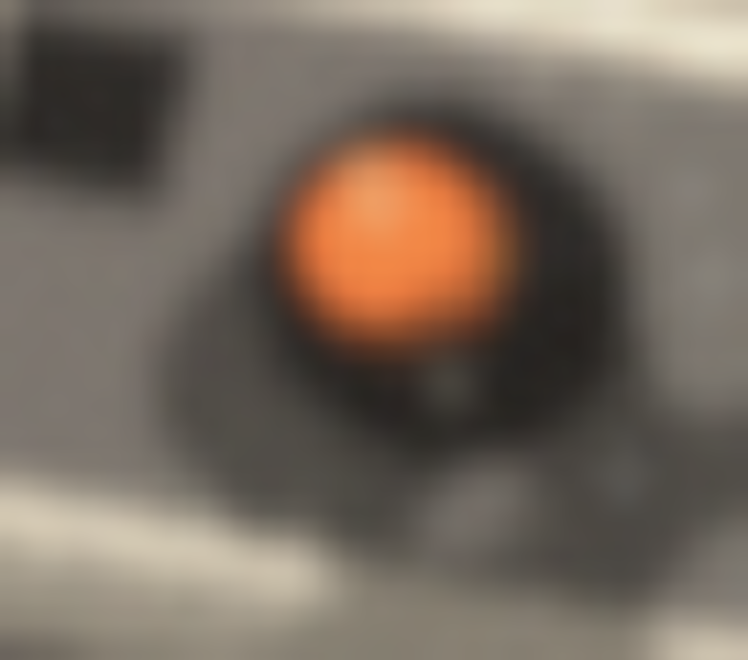

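```bash
python3 - <<'E'
from h import *
a=load("pics/top0.npz");b=load("pics/t15.npz");s0=load("pics/scene0.npz");s1=load("pics/s15.npz")
for n,A,B,r in(("lamp top",a,b,(108,200,136,226)),("jar top",a,b,(258,160,282,186)),("dish top",a,b,(330,218,356,240)),("jar sc",s0,s1,(290,175,315,208)),("dish sc",s0,s1,(325,270,355,298))):
    d=np.abs(A["frame"].astype(int)-B["frame"])[r[1]:r[3],r[0]:r[2]];print(n,d.max(),d.mean().round(2))
cv2.imwrite("pics/t15f.png",b["frame"][:,:,::-1])
# rack yaw in top at z=193
q=lambda x,y: pa(x,y,7,(135,150))
H=[onz(b,*q(*p),193) for p in((167,303),(240,279),(313,253),(386,229))];d=H[-1]-H[0];print(np.array(H).round(1).tolist(),np.degrees(np.arctan2(d[0],-d[1])))
E
```

```text
lamp top 30 3.36
jar top 3 0.82
dish top 3 0.74
jar sc 5 1.0
dish sc 12 1.0
[[617.9, 204.1, 193.0], [624.4, 161.9, 193.0], [632.1, 119.2, 193.0], [638.7, 76.4, 193.0]] 9.243997145995042
```

View pics/t15f.png

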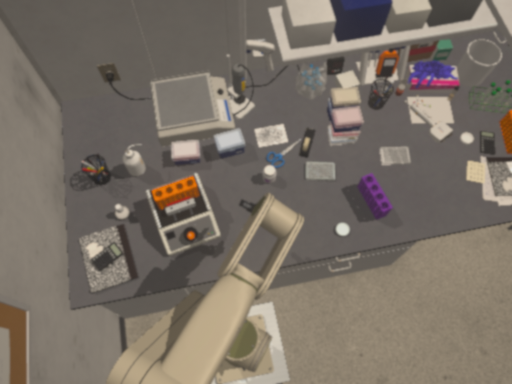

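```bash
python3 -c "
from bench import *
s=sense();print(s['time'],s['ft_force']);print(hand_in())"
```

```text
26.8 [-0.51125446  0.35070611  0.55146347]
the job is handed in; nothing more can be done
None
```

I stood the orange rack in the tray about 1 mm short of the fence. I then turned the outer ring clockwise in two gripped strokes until the pad held the rack against the fence. The job was handed in at 26.8 s with the arm clear of everything.

**Gap:** touching the held rack to the fence and then to the pad gave 24.9 mm of free gap. The first camera estimate was 23.5 mm.

**Ring turn:** the gripper turned 145°, but the white line showed about 134°, so the pads slipped roughly 10°.

**Spring:** my last checks put the compression near half way, but they do not agree exactly:

| Check | Compression (half way = 5 mm, home = 10 mm) |
|---|---|
| Jaw travel, 29–30 mm in the two views | about 4–5 mm |
| Ring line angle | about 5.5 mm |
| Visible width of the red pad, scene view | about 4–5.6 mm |

**Rack:** it stood upright, and its row of holes read 9.2° against about 10° for the mixer. The top camera tends to read a little low. The fence contact is hidden behind the rack, so I inferred it from the pad's final position.

**Speed knob:** it looked unchanged, and the fingers stood well clear of it by size. Its white line was too small to resolve, so I could not confirm the setting directly.

**Bystanders:** the jar and dish matched their first pictures. The lamp still stood in its place in the top view. Its patch of the image had changed somewhat, perhaps from moving shadows, but I did not check further.

**Ring grip angle:** the arm could not reach the full 35° tilt at the ring, so I turned it with the gripper about 6.6° off the ring's axis.

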